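# Line up relay modules in a chassis with a straightedge as spacer

### The arm

A 6-joint arm with a two-finger parallel gripper is mounted at the origin on the work surface. World frame = base frame: x ahead of the robot, y to its left, z up, the work surface at z = 0. Lengths are in mm, angles in rad, forces in N, time in s.
With the tool pointing down it reaches from about 275 to 1000 mm from the base axis. Payload 8.4 kg.
Tool frame: the origin (TCP) lies at the very end of the fingers, on their centre line; the grasp point (between the pads) lies 19 mm behind it; z points along the fingers, y is the direction in which the jaws open and shut (so a half turn about z gives the same grasp; the last joint's range is limited). The gripper opens to 85 mm and grips with 20 to 120 N. Pads are 22 mm wide; open, the fingers measure 114 mm over their backs; the gripper's body (76 mm by 85 mm) begins 54 mm behind the grasp point. The pads swing forward as they close: fully open they stand 13 mm farther back than shut.
Start: joints at [1.172, 0.353, 1.633, -0, 1.155, -0.002], TCP at [241.542, 576.442, 231.281] pointing down, gripper open.
Joint ranges: [-2.63, 2.63], [-0.92, 2.1], [0.06, 2.66], [-1.3, 4.44], [0, 2.69], [-3.02, 3.02]. Speed limits (rad/s): [2.22, 2.22, 2.79, 3.14, 3.14, 3.14].

### API

Orientations are given as [roll, pitch, yaw] about the fixed x, y, z axes, in that order (R = Rz(yaw) Ry(pitch) Rx(roll)).
In Python, from rig import sense, grab_frame, get_calibration, sign_off, boxes_of, trace gives the robot as it stands.
- The arm moves only by the tool servo_tool, never from a script. Its argument "rows" is a list of rows, each a list of 3 entries, a list of its own where there are three numbers: the finger opening in mm, from 0 to 85.4, then the shift along the tool's x, y, z in mm, then the turn, a rotation vector about the tool's x, y, z in degrees. A call has 1 to 8 rows; each row shifts and turns the commanded pose from where the row before left it, along the tool's axes as they then stand; what a row does not reach is not made up. A row lasts 1/8 s, in which the tool goes at most 62.5 mm and 10.7 degrees, less where a joint would pass 70% of its speed; a pose out of reach is approached as far as the arm can. A call is refused whole if a number of a shift passes 62.5 or a number of a turn 10.7, either way. A call with a gripper value outside its range is refused whole. The fingers move at their own pace and stop on an object; "force" is the grip in N (left out, the last holds). Time passes only in rows, so rows that do not move let the fingers close. It gives the time, the measured TCP pose, the force and the opening at its end, in the units of the state.
- sense(): the state, without advancing time (a new reading comes with each control period).
- grab_frame(name): name is "side" or "top" or "wrist"; returns the picture (480x640x3 uint8, blue, green, red); there is no depth.
- get_calibration(name): a dict with "intrinsics" (3x3 intrinsics, pixels), "world_to_cam" (4x4, takes a point from world to camera coordinates). Camera axes: x right, y down, z forward; pixel columns grow to the right and rows downward; lengths in mm; the calibration is good to about 2 mm. A picture is of the moment at which its call begins: read the wrist's pose just before it. get_calibration takes no time and is no camera call; for the wrist camera it gives the pose at the moment of the call.
- sign_off(): hands the job in, once; it reports no verdict.
Trained networks look in the newest picture that a camera, given by its name, has taken for a name from the list of things; names that differ only in an ending like _2 or _b are one class to them, and where a whole thing is asked for, a point or a joint stands for the part that bears it (a point fixed in the world has none). Each returns a list of dicts, best first, with "conf" (0 to 1); they miss things now and then, are a little off and sometimes report something else, mostly with a low value. They report only what shows in the picture. A call takes as long as a camera call. They do not tell look-alikes from the thing itself.
- boxes_of(camera, thing): "centre" ([x, y, z] in mm, in the coordinates of the camera as it stood for that picture, good to about 4 mm: the middle of the surface that is visible of it).
- trace(camera, thing): "mask" (480x640 bool, what is visible of it).
The state is a dict: "clock": time; "qpos": joint angles; "qvel": joint speeds; "joint_efforts": joint torques, N m; "eef_pos": TCP position; "tcp_rot": TCP orientation; "contact_force": force on the tool from outside, world axes, zero at the start; "wrist_torque": the same for the moment, N m; "opening": opening from 0.0 (shut) to 1.0 (fully open).
Only numpy, scipy, OpenCV 4.12 (cv2) and the standard library are available. Lean on these libraries where they do the work, as an engineer would, in place of code of your own. Each camera call takes 0.05 s, during which the arm holds its last target. There are 200 camera calls.

### The job

Lay the straightedge flat on the yellow chassis floor, flush along the robot-side face of its upright wall and about midway along it, and let go; then, using it as a spacer, stand every relay module upright on the chassis floor with one narrow end flush and square against the straightedge, side by side within its length. When all of them stand so, lift the straightedge out and rest it in the saddle of its narrow wooden stand, leaving the modules lined up, square to the wall and one straightedge width from it; put back any module that gets knocked and do not disturb the other things on the bench.

Things in the scene. Friction and masses are not known exactly. Their poses are not given: they have to be found in the camera images.
- chassis: yellow sheet-metal chassis, fixed. Floor 4 mm thick, 300 mm long (its y), from x = -110 mm (robot side) to +126 mm. An upright wall along y, 6 mm thick, top 29 mm above the bench, has its robot-side face at x = 0; modules go on the bare floor at x < 0. Behind the wall: low parts and a flange, up to 29 mm. Origin: bench level under the middle of that face; x points to the wall, z up
- straightedge: aluminium straightedge, flat loose bar 32 mm wide (its x), 220 mm long (its y), 12 mm thick, with a black upright grip block on its middle: 14 mm (x) by 36 mm (y), from 12 to 72 mm above the underside. Both long edges are alike. 0.3 kg, on the bench at the start. Origin: centre of the underside, z up
- stand: narrow wooden stand, fixed: base 90 by 80 mm, a post, and a saddle whose flat top is 70 mm above the bench, 50 mm long (its y), 44 mm wide (its x) between two lips 6 mm high. The straightedge rests in it lengthwise along y, its middle on the saddle, ends free. Origin: on the bench, centre of the base, z up
- module_a: relay module, one of 3 or 4, all alike, upright on the bench at the start. Yellow base 64 mm long (its x), 40 mm wide (its y), 40 mm high; on its middle a grey relay can to grip, 34 (x) by 22 mm (y), from 40 to 78 mm height. Its narrow ends (x = +32 and -32 mm) are alike, either may be used. About 0.3 kg. Origin: centre of the underside, z up
- module_b: relay module, one of 3 or 4, all alike, upright on the bench at the start. Yellow base 64 mm long (its x), 40 mm wide (its y), 40 mm high; on its middle a grey relay can to grip, 34 (x) by 22 mm (y), from 40 to 78 mm height. Its narrow ends (x = +32 and -32 mm) are alike, either may be used. About 0.3 kg. Origin: centre of the underside, z up
- module_c: relay module, one of 3 or 4, all alike, upright on the bench at the start. Yellow base 64 mm long (its x), 40 mm wide (its y), 40 mm high; on its middle a grey relay can to grip, 34 (x) by 22 mm (y), from 40 to 78 mm height. Its narrow ends (x = +32 and -32 mm) are alike, either may be used. About 0.3 kg. Origin: centre of the underside, z up
- module_d: relay module, one of 3 or 4, all alike, upright on the bench at the start. Yellow base 64 mm long (its x), 40 mm wide (its y), 40 mm high; on its middle a grey relay can to grip, 34 (x) by 22 mm (y), from 40 to 78 mm height. Its narrow ends (x = +32 and -32 mm) are alike, either may be used. About 0.3 kg. Origin: centre of the underside, z up
- spool: bystander: spool of green wire, 100 mm diameter, 80 mm high, loose; leave alone. Origin: centre of the underside
- pliers: bystander: pliers with blue handles lying flat, about 170 mm long (its x), 13 mm high, loose; leave alone. Origin: near the pivot
- parts_bin: bystander: yellow open plastic bin 100 x 80 x 50 mm, loose; leave alone. Origin: centre of the underside
Not all that is in view belongs to the job. Leave any red look-alike of the module_a alone.

How it is judged:
By the outcome, as a careful person would: the job done as asked, in the order asked, and still so for the second after the job is handed in, with the robot touching nothing.
Of module_a, module_b, module_c, module_d only 3 to 4 are there at a start; the rules pass over those that are not, and their reading is None.
At some moment in a run one of module_a, module_b, module_c, module_d may be knocked a few centimetres aside while the robot is not near it.
It also fails if it takes over 210 s, if anything falls off the work surface, if the arm or the gripper's body presses on something with over 40 N, if the wrist force passes 120 N, or if a joint passes its speed limit or range.

## Working session

There is one attempt and no reset: what is moved stays moved. The work goes in short steps, Python scripts to look and compute and a tool call to move; the robot and the scene stay as the last step left them, time stands still between calls to the robot, and variables do not carry over. Pictures are saved under pics/ and viewed, about 12 in all and at most 16, crops included, and the job is handed in when it is done.

Besides the shell and the picture viewer there is one more tool, called after "Call:" as name([rows], argument=value, ...), one row to a line, values as JSON. servo_tool: Moves the arm, as the interface text tells. Its arguments: {"type":"object","properties":{"rows":{"type":"array","items":{"type":"array"}},"force":{"type":"number"}},"required":["rows"]}

```bash
ls; mkdir -p pics
python3 - <<'E'
from rig import *
import cv2,numpy as np
np.set_printoptions(precision=3,suppress=True)
print(sense())
for c in ["side","top","wrist"]:
    cv2.imwrite(f"pics/{c}0.png",grab_frame(c)); k=get_calibration(c); print(c,k)
    W=np.linalg.inv(np.array(k["world_to_cam"]))
    for t in ["chassis","straightedge","stand","module_a","spool","pliers","parts_bin"]:
        for d in boxes_of(c,t):
            if d["conf"]>.2: print(c,t,round(d["conf"],2),(W@np.r_[d["centre"],1])[:3])
E
```

```text
pics
{'clock': 0.0, 'qpos': array([ 1.172,  0.354,  1.634, -0.   ,  1.155, -0.002]), 'qvel': array([-0.   , -0.   , -0.   , -0.   ,  0.001,  0.001]), 'joint_efforts': array([  0.002, -60.522, -34.209,   0.   ,   0.009,   0.   ]), 'eef_pos': array([241.353, 575.997, 230.549]), 'tcp_rot': array([-3.14 ,  0.   ,  2.745]), 'contact_force': array([ 0.258,  0.131, -0.559]), 'wrist_torque': array([-0.031, -0.005, -0.019]), 'opening': 1.0008135216246534}
side {'intrinsics': array([[467.722,   0.   , 316.96 ],
       [  0.   , 467.722, 235.545],
       [  0.   ,   0.   ,   1.   ]]), 'world_to_cam': array([[   0.926,   -0.377,    0.008, -527.162],
       [  -0.28 ,   -0.704,   -0.652,  211.762],
       [   0.252,    0.602,   -0.758,  870.444],
       [   0.   ,    0.   ,    0.   ,    1.   ]])}
side chassis 0.6 [643.193 -91.042   6.377]
side straightedge 0.78 [425.334 -47.177  10.342]
side stand 0.74 [ 451.962 -365.103   12.302]
side module_a 0.94 [410.361 206.375  39.888]
side module_a 0.73 [661.352 431.638   5.924]
side module_a 0.64 [410.24  349.747  39.873]
side module_a 0.59 [546.769 225.9
[... 934 characters left out ...]
liers 0.97 [660.636 437.876  10.81 ]
top pliers 0.26 [ 460.648 -347.023   10.372]
top parts_bin 0.66 [ 696.571 -370.562    6.119]
top parts_bin 0.36 [422.766 -29.304  14.589]
wrist {'intrinsics': array([[334.126,   0.   , 320.881],
       [  0.   , 334.126, 238.905],
       [  0.   ,   0.   ,   1.   ]]), 'world_to_cam': array([[   0.387,    0.922,   -0.001, -624.116],
       [   0.889,   -0.373,    0.266,  -33.931],
       [   0.245,   -0.104,   -0.964,  378.664],
       [   0.   ,    0.   ,    0.   ,    1.   ]])}
wrist module_a 0.83 [407.728 234.529  45.138]
wrist module_a 0.76 [416.002 466.989  16.75 ]
wrist module_a 0.69 [394.267 383.93   14.038]
wrist spool 0.51 [391.217 380.652  11.748]
```

View pics/top0.png

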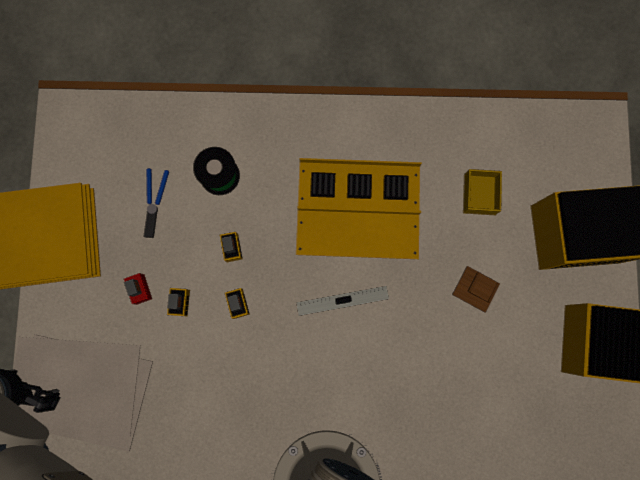

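View pics/side0.png

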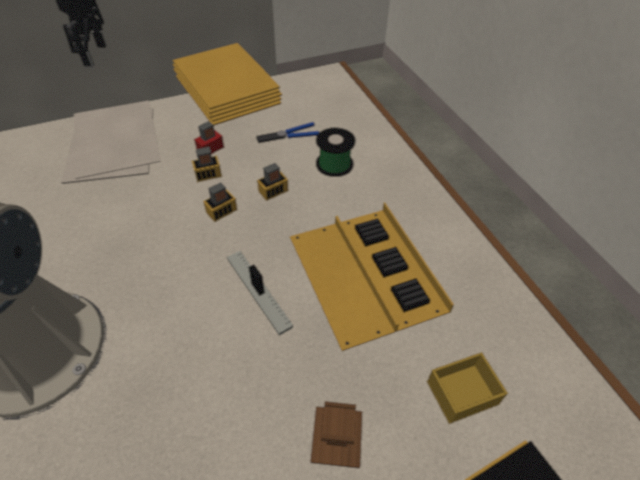

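```bash
cat > h.py <<'E'
from rig import *
import cv2,numpy as np
from scipy.optimize import minimize
np.set_printoptions(precision=2,suppress=True)
B=lambda x0,x1,y0,y1,z0,z1: np.array([[x,y,z] for x in(x0,x1) for y in(y0,y1) for z in(z0,z1)],float)
M={'module_a':[B(-32,32,-20,20,0,40),B(-17,17,-11,11,40,78)],
 'straightedge':[B(-16,16,-110,110,0,12),B(-7,7,-18,18,12,72)],
 'chassis':[B(-110,126,-150,150,0,4),B(0,6,-150,150,0,29),B(120,126,-150,150,0,29)],
 'stand':[B(-45,45,-40,40,0,10),B(-28,28,-25,25,70,70),B(-28,-22,-25,25,70,76),B(22,28,-25,25,70,76)]}
def place(P,p):
    c,s=np.cos(p[3]),np.sin(p[3]); return P@np.array([[c,-s,0],[s,c,0],[0,0,1]]).T+np.array(p[:3])
def proj(k,P):
    W,K=np.array(k['world_to_cam']),np.array(k['intrinsics']); q=(P@W[:3,:3].T+W[:3,3])@K.T
    return q[:,:2]/q[:,2:]
def render(k,thing,p):
    im=np.zeros((480,640),np.uint8)
    for b in M[thing]:
        t=np.zeros_like(im); h=cv2.convexHull(proj(k,place(b,p)).astype(np.float32))
        cv2.fillConvexPoly(t,np.round(h*16).astype(np.int32),255,cv2.LINE_AA,4); im=np.maximum(im,t)
    return im/255.
def see(cam,name=None):
    k=get_calibration(cam); f=grab_frame(cam)
    if name: cv2.imwrite(f'pics/{name}.png',f)
    return k,f
def masks(cam,thing,k,minconf=.25):
    return [(d['conf'],d['mask'].astype(float)) for d in trace(cam,thing) if d['conf']>minconf]
def pick(k,ms,thing,p):
    r=render(k,thing,p); s=[(m*r).sum()/np.maximum(m,r).sum() for c,m in ms]
    return (max(s),ms[int(np.argmax(s))][1]) if s else (0,None)
def fit(views,thing,p0,free=(0,1,3)):
    """views: list of (k,mask,weight)"""
    free=list(free); p0=np.array(p0,float)
    def full(v): p=p0.copy(); p[free]+=v*np.array([1,1,1,.02])[free]; return p
    def cost(v):
        p=full(v); return sum(w*np.abs(render(k,thing,p)-m).sum()/m.sum() for k,m,w in views)
    best=None
    for s in (8,3):
        v=np.zeros(len(free)) if best is None else best.x
        best=minimize(cost,v,method='Nelder-Mead',options=dict(initial_simplex=np.vstack([v,v+s*np.eye(len(free))]),xatol=.02,fatol=1e-5,maxiter=500))
    return full(best.x),best.fun/sum(w for *_,w in views)
def go(target,yaw=None,s=None):
    """rel. move in tool axes to world target (tool pointing down)"""
    s=s or sense(); R=cv2.Rodrigues(np.zeros(3))[0]; r,pt,y=s['tcp_rot']
    from scipy.spatial.transform import Rotation as Ro
    R=Ro.from_euler('xyz',[r,pt,y]).as_matrix()
    d=R.T@(np.array(target)-s['eef_pos'])
    out='shift tool %s'%np.round(d,1)
    if yaw is not None:
        dy=(yaw-y+np.pi/2)%np.pi-np.pi/2
        Rt=Ro.from_euler('xyz',[np.pi,0,y+dy]).as_matrix()
        out+=' turn deg %s'%np.round(np.degrees(Ro.from_matrix(R.T@Rt).as_rotvec()),2)
    print('now',s['eef_pos'],s['tcp_rot'],'t',round(s['clock'],2),out)
E
python3 - <<'E'
from h import *
G={'chassis':[('chassis',[640,-70,0,0])],'straightedge':[('straightedge',[423,-38,0,.1])],
'stand':[('stand',[455,-355,0,.4])],'module_a':[('m1',[410,212,0,.3]),('m2',[548,230,0,.1]),('m3',[414,352,0,0])]}
V={c:see(c)[0] for c in('top','side')}
for t,L in G.items():
    ms={}
    for c in V: 
        if t=='module_a' or 1: ms[c]=None
    for c in V: ms[c]=masks(c,t,V[c])
    for n,p in L:
        vs=[]
        for c in V:
            s,m=pick(V[c],ms[c],t,p); print(n,c,'iou',round(s,2),[round(x[0],2) for x in ms[c]])
            if m is not None and s>.2: vs.append((V[c],m,1))
        for sub in ([vs]+[[v] for v in vs] if len(vs)>1 else [vs]):
            best=min((fit(sub,t,[*p[:3],p[3]+a]) for a in (0,.4,-.4)+((1.57,) if t=='stand' or n[0]=='m' else ())),key=lambda r:r[1]); print(n,best)
        if len(vs)==2: print(n,'z free',fit(vs,t,best[0],(0,1,2,3)))
E
```

```text
chassis top iou 0.96 [0.69]
chassis side iou 0.97 [0.65, 0.41, 0.29]
chassis (array([642.57, -67.88,   0.  ,  -0.02]), np.float64(0.022727899645351803))
chassis (array([644.04, -68.85,   0.  ,  -0.01]), np.float64(0.02192523841261221))
chassis (array([642.08, -67.44,   0.  ,  -0.02]), np.float64(0.018923062464845725))
chassis z free (array([643.43, -67.45,  -2.6 ,  -0.02]), np.float64(0.020925955311764232))
straightedge top iou 0.64 [0.85]
straightedge side iou 0.68 [0.83]
straightedge (array([425.89, -30.91,   0.  ,   0.2 ]), np.float64(0.17317026736862481))
straightedge (array([426.48, -31.18,   0.  ,   0.2 ]), np.float64(0.17118759442811843))
straightedge (array([424.68, -29.64,   0.  ,   0.18]), np.float64(0.16017674675504004))
straightedge z free (array([426.56, -30.17,  -7.31,   0.19]), np.float64(0.1617516670932148))
stand top iou 0.7 [0.76]
stand side iou 0.7 [0.65]
stand (array([ 460.25, -353.86,    0.  ,    1.08]), np.float64(0.06144626238782487))
stand (array([ 460.96, -354.52,    0.  ,    1.08]), np.float64(0.05578623606305267))
stand (array([ 459.88, -353.3 ,    0.  ,   
[... 628 characters left out ...]
0.01, 238.24,   0.  ,   0.26]), np.float64(0.15612567825300927))
m2 (array([551.03, 238.2 ,   0.  ,   0.27]), np.float64(0.14405379009841482))
m2 (array([549.66, 240.9 ,   0.  ,   3.44]), np.float64(0.1527134724857685))
m2 z free (array([550.44, 238.64,  -1.89,   3.4 ]), np.float64(0.15507585043657807))
m3 top iou 0.71 [0.82, 0.8, 0.79, 0.73]
m3 side iou 0.81 [0.89, 0.89, 0.84, 0.56]
m3 (array([415.26, 358.59,   0.  ,  -0.07]), np.float64(0.184110062917418))
m3 (array([415.76, 358.02,   0.  ,  -0.07]), np.float64(0.171572192513369))
m3 (array([414.27, 359.12,   0.  ,  -0.11]), np.float64(0.19311597287250645))
m3 z free (array([415.77, 360.63,  -5.45,  -0.1 ]), np.float64(0.1755001276921767))
```

```bash
python3 -c "
from h import *
go([426,-31,190],.2+np.pi/2)
W=np.linalg.inv(get_calibration('wrist')['world_to_cam']);print(W[:3])"
```

```text
now [241.54 576.44 231.28] [3.14 0.   2.74] t 1.7 shift tool [-404.9 -489.    41.3] turn deg [ 0.    0.   55.81]
[[  0.39   0.89   0.24 178.78]
 [  0.92  -0.37  -0.1  602.16]
 [ -0.     0.27  -0.96 373.47]]
```

View pics/wrist0.png

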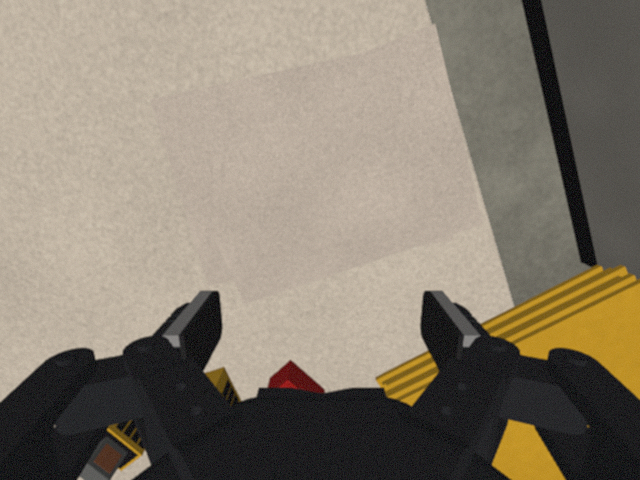

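Call:
servo_tool([
  [85,[-36.8,-44.5,3.75],[0,0,0]],
  [85,[-36.8,-44.5,3.75],[0,0,0]],
  [85,[-36.8,-44.5,3.75],[0,0,0]],
  [85,[-36.8,-44.5,3.75],[0,0,0]],
  [85,[-36.8,-44.5,3.75],[0,0,0]],
  [85,[-36.8,-44.5,3.75],[0,0,0]],
  [85,[-36.8,-44.5,3.75],[0,0,0]],
  [85,[-36.8,-44.5,3.75],[0,0,0]],
])

```text
clock: 2.7
eef_pos: [376.0, 132.7, 201.6]
tcp_rot: [3.141, 0.001, 2.745]
contact_force: [1.3, 0.8, -0.4]
opening: 0.997
```

Call:
servo_tool([
  [85,[-36.8,-44.5,3.75],[0,0,0]],
  [85,[-36.8,-44.5,3.75],[0,0,0]],
  [60,[0,0,0],[0,0,9.3]],
  [60,[0,0,0],[0,0,9.3]],
  [60,[0,0,0],[0,0,9.3]],
  [60,[0,0,0],[0,0,9.3]],
  [60,[0,0,0],[0,0,9.3]],
  [60,[0,0,0],[0,0,9.3]],
])

```text
clock: 3.7
eef_pos: [409.1, 23.8, 193.9]
tcp_rot: [3.141, 0.0, 1.765]
contact_force: [-0.2, -0.1, 0.2]
opening: 0.706
```

Run:
```python
from h import *
go([426,-31,190],.2+np.pi/2)
k,f=see('wrist','w1')
ms=masks('wrist','straightedge',k)
s,m=pick(k,ms,'straightedge',[426,-31,0,.2]); print(s,[x[0] for x in ms],m.sum())
print(fit([(k,m,1)],'straightedge',[426,-31,0,.2]))
for d in boxes_of('wrist','straightedge'): print(d['conf'],(np.linalg.inv(k['world_to_cam'])@np.r_[d['centre'],1])[:3])
```

```text
now [409.06  23.78 193.93] [3.14 0.   1.77] t 3.7 shift tool [-57.    6.    3.9] turn deg [ 0.02  0.   -0.3 ]
0.9118610306998292 [0.67] 6290.0
(array([424.67, -31.85,   0.  ,   0.2 ]), np.float64(0.05426228997163253))
0.56 [422.13 -17.03   9.76]
```

View pics/w1.png

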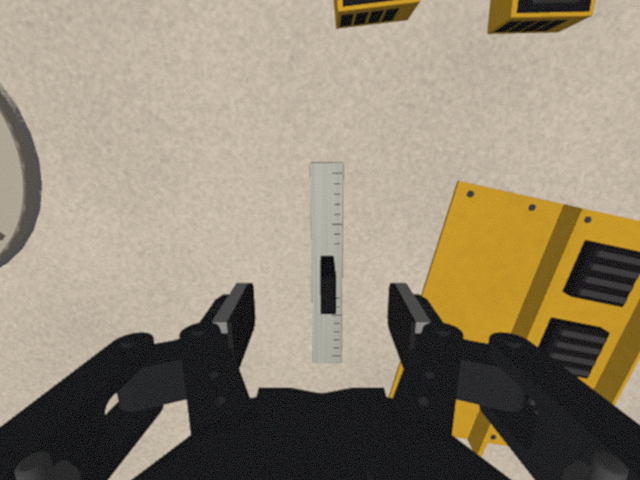

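Call:
servo_tool([
  [60,[-57.6,4.6,0],[0,0,-0.3]],
  [60,[0,0,40],[0,0,0]],
  [60,[0,0,40],[0,0,0]],
  [60,[0,0,40],[0,0,0]],
  [60,[0,0,30],[0,0,0]],
  [60,[0,0,14],[0,0,0]],
  [60,[0,0,0],[0,0,0]],
])

```text
clock: 4.72
eef_pos: [424.6, -31.7, 29.4]
tcp_rot: [-3.14, -0.0, 1.778]
contact_force: [-0.2, -0.6, 0.2]
opening: 0.705
```

Call:
servo_tool([
  [5,[0,0,0],[0,0,0]],
  [5,[0,0,0],[0,0,0]],
  [5,[0,0,0],[0,0,0]],
  [5,[0,0,0],[0,0,0]],
  [5,[0,0,0],[0,0,0]],
  [5,[0,0,0],[0,0,0]],
], force=60)

```text
clock: 5.48
eef_pos: [425.6, -31.8, 30.6]
tcp_rot: [3.14, 0.0, 1.776]
contact_force: [-0.8, 0.0, 8.0]
opening: 0.154
```

Call:
servo_tool([
  [5,[0,0,-10],[0,0,0]],
  [5,[0,0,-30],[0,0,0]],
  [5,[0,0,-40],[0,0,0]],
  [5,[0,0,-20],[0,0,0]],
  [5,[-21,41,0],[0,0,0]],
  [5,[-21,41,0],[0,0,0]],
  [5,[-21,41,0],[0,0,6.4]],
  [5,[0,0,0],[0,0,6.4]],
])

```text
clock: 6.48
eef_pos: [561.3, -69.2, 130.4]
tcp_rot: [3.139, 0.0, 1.549]
contact_force: [-1.6, -0.2, -3.3]
opening: 0.155
```

Call:
servo_tool([
  [5,[0,0,0],[0,0,0]],
])

```text
clock: 6.6
eef_pos: [557.7, -68.3, 129.7]
tcp_rot: [-3.14, -0.0, 1.553]
contact_force: [-0.6, 0.3, -3.3]
opening: 0.16
```

```bash
cat >> h.py <<'E'
def edges(k,f,segs,half=7,n=60,sub=.25):
    """refine 3D segs (list of 2x3) : per seg median perp. offset px & tilt; returns image lines fitted"""
    g=cv2.GaussianBlur(cv2.cvtColor(f,cv2.COLOR_BGR2GRAY),(3,3),0).astype(np.float32); out=[]
    for s in segs:
        P=np.linspace(s[0],s[1],n); q=proj(k,P); d=q[-1]-q[0]; d/=np.linalg.norm(d); nn=np.array([-d[1],d[0]])
        o=np.arange(-half,half+sub,sub); X=q[:,None]+o[None,:,None]*nn
        v=cv2.remap(g,X[...,0].astype(np.float32),X[...,1].astype(np.float32),cv2.INTER_LINEAR)
        gr=np.abs(np.gradient(v,axis=1)); i=gr.argmax(1); ok=gr.max(1)>2
        ok&=(q[:,0]>3)&(q[:,0]<636)&(q[:,1]>3)&(q[:,1]<476)
        pts=q+o[i][:,None]*nn; out.append((pts[ok],ok.mean()))
    return out
def backproj(k,uv,z):
    W=np.linalg.inv(k['world_to_cam']); K=np.linalg.inv(k['intrinsics'])
    r=np.c_[uv,np.ones(len(uv))]@K.T@W[:3,:3].T; c=W[:3,3]; return c+r*((z-c[2])/r[:,2])[:,None]
def edge_line(k,f,seg,half=7):
    """world line of an edge at known z: (mid point, direction angle, inlier share, rms)"""
    pts,sh=edges(k,f,[seg],half)[0]
    if len(pts)<8: return None
    w=backproj(k,pts,seg[0][2])[:,:2]; keep=np.ones(len(w),bool)
    for _ in range(4):
        c=w[keep].mean(0); u=np.linalg.svd(w[keep]-c)[2][0]; r=(w-c)@np.array([-u[1],u[0]]); keep=np.abs(r)<max(.6,1.5*np.median(np.abs(r)))
    if u@(np.array(seg[1])-seg[0])[:2]<0: u=-u
    return c,np.arctan2(u[1],u[0]),keep.sum()/60,r[keep].std()
E
python3 - <<'E'
from h import *
s=sense();print(s['contact_force'],s['opening'])
go([560,-68,130],1.553,s)
k,f=see('wrist','w2')
np.savez('w2',f=f,W=k['world_to_cam'],K=k['intrinsics'])
E
```

```text
[-0.64  0.33 -3.33] 0.15996927432610614
now [557.68 -68.33 129.73] [-3.14 -0.    1.55] t 6.6 shift tool [ 0.4  2.3 -0.3] turn deg [-0.07 -0.01  0.02]
```

View pics/w2.png

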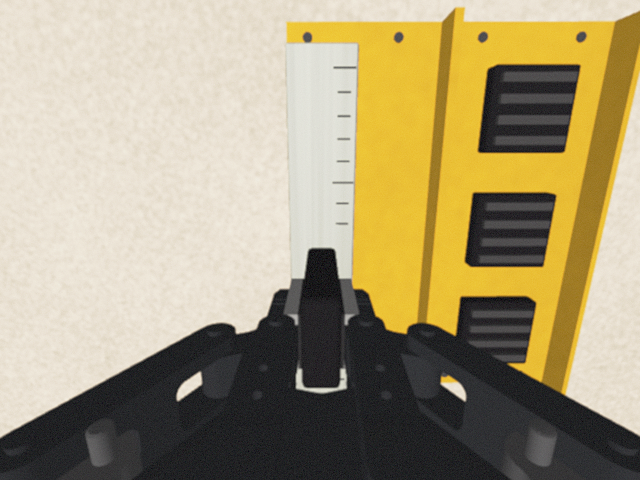

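Run:
```python
from h import *
d=np.load('w2.npz'); k=dict(world_to_cam=d['W'],intrinsics=d['K']); f=d['f']
C=[643,-68,0,-.018]; S=[558,-68.3,99.5,-.018]
L=lambda x,y0,y1,z,p: place(np.array([[x,y0,z],[x,y1,z]],float),p)
vis=f.copy()
for n,s in {'face bottom':L(0,-90,148,4,C),'face top':L(0,-90,145,29,C),'wall far top':L(6,-90,145,29,C),'end':place(np.array([[-60,150,4],[-5,150,4.]]),C),
 'se right top':L(16,20,105,12,S),'se left top':L(-16,20,105,12,S),'se left bot':L(-16,20,105,0,S),'se end':place(np.array([[-14,110,12],[14,110,12.]]),S)}.items():
    print(n,edge_line(k,f,s,8),'pred',s.mean(0))
    for a in proj(k,np.linspace(*s,60)): cv2.circle(vis,tuple(int(v) for v in a),0,(255,0,255),-1)
    for a in edges(k,f,[s],8)[0][0]: cv2.circle(vis,tuple(int(v) for v in a),0,(0,0,255),-1)
cv2.imwrite('pics/v2.png',cv2.resize(vis[0:380,270:480],None,fx=2.6,fy=1.55,interpolation=cv2.INTER_NEAREST))
```

```text
face bottom (array([642.63, -36.89]), np.float64(1.555205253956484), np.float64(0.9833333333333333), np.float64(0.24935182264960942)) pred [643.52 -39.     4.  ]
face top (array([642.38, -30.4 ]), np.float64(1.554751005754324), np.float64(0.9166666666666666), np.float64(0.21707215483102796)) pred [643.49 -40.5   29.  ]
wall far top (array([ 642.14, -102.22]), np.float64(1.547555460222143), np.float64(0.3), np.float64(0.05733097182716944)) pred [649.49 -40.61  29.  ]
end (array([613.2,  82.7]), np.float64(-0.01992216111531017), np.float64(1.0), np.float64(0.042549470995103825)) pred [613.21  82.56   4.  ]
se right top (array([573.28,  -5.92]), np.float64(1.551862398275187), np.float64(0.8833333333333333), np.float64(0.15292996632254746)) pred [575.12  -6.1  111.5 ]
se left top (array([541.73, -19.63]), np.float64(1.5521429722874491), np.float64(0.35), np.float64(0.09840243632575912)) pred [543.13  -5.52 111.5 ]
se left bot (array([540.55, -16.27]), np.float64(1.5519161246870694), np.float64(0.35), np.float64(0.10399352442720693)) pred [543.13  -5.52  99.5 ]
se end (array([560.66,  41.23]), np.float64(-0.021774635143541648), np.float64(0.9166666666666666), np.float64(0.10549248944721867)) pred [559.98  41.68 111.5 ]
```

View pics/v2.png

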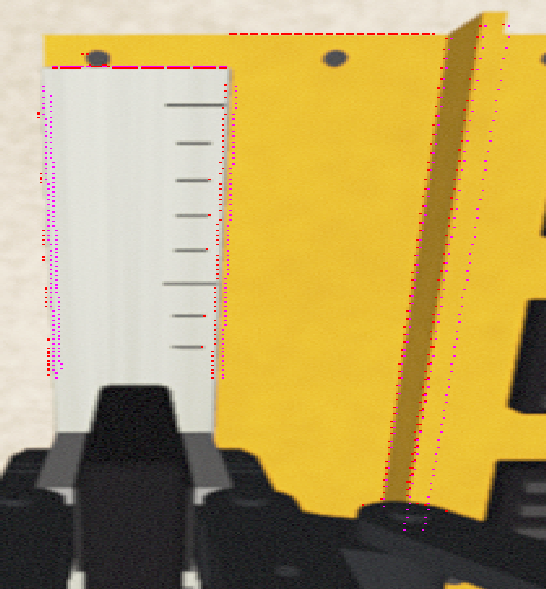

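Call:
servo_tool([
  [5,[1.1,32.7,0],[0,0,-0.17]],
  [5,[1.1,32.7,0],[0,0,0]],
  [5,[0,0,30],[0,0,0]],
  [5,[0,0,30],[0,0,0]],
  [5,[0,0,20],[0,0,0]],
  [5,[0,0,10],[0,0,0]],
  [5,[0,0,0],[0,0,0]],
  [5,[0,0,0],[0,0,0]],
])

```text
clock: 7.65
eef_pos: [624.3, -67.3, 40.8]
tcp_rot: [3.14, 0.0, 1.556]
contact_force: [-0.6, -0.2, -3.0]
opening: 0.155
```

Call:
servo_tool([
  [5,[0,0,1],[0,0,0]],
  [5,[0,0,1],[0,0,0]],
  [5,[0,0,1],[0,0,0]],
  [5,[0,0,0],[0,0,0]],
])

```text
clock: 8.15
eef_pos: [623.5, -67.2, 36.7]
tcp_rot: [-3.141, 0.0, 1.556]
contact_force: [-0.1, -0.5, -2.8]
opening: 0.154
```

Call:
servo_tool([
  [5,[0,0,1],[0,0,0]],
  [5,[0,0,0.7],[0,0,0]],
  [5,[0,0,0.5],[0,0,0]],
  [5,[0,0,0],[0,0,0]],
])

```text
clock: 8.65
eef_pos: [623.6, -67.2, 34.7]
tcp_rot: [-3.142, -0.0, 1.556]
contact_force: [-1.3, -0.4, -0.7]
opening: 0.152
```

Call:
servo_tool([
  [5,[0,1,0],[0,0,0]],
  [5,[0,1,0],[0,0,0]],
  [5,[0,0.7,0],[0,0,0]],
  [5,[0,0,0],[0,0,0]],
])

```text
clock: 9.15
eef_pos: [626.4, -67.3, 34.7]
tcp_rot: [3.142, 0.0, 1.556]
contact_force: [-1.6, -0.1, 1.2]
opening: 0.158
```

Resting on the floor; push on to the wall.

Call:
servo_tool([
  [5,[0,0.5,0],[0,0,0]],
  [5,[0,0.5,0],[0,0,0]],
  [5,[0,0,0],[0,0,0]],
])

```text
clock: 9.52
eef_pos: [626.9, -67.3, 34.7]
tcp_rot: [-3.141, 0.0, 1.556]
contact_force: [-5.2, 0.4, 5.4]
opening: 0.156
```

Call:
servo_tool([
  [5,[0,0.5,0],[0,0,0]],
  [5,[0,0.5,0],[0,0,0]],
  [5,[0,0,0],[0,0,0]],
])

```text
clock: 9.9
eef_pos: [627.0, -67.3, 34.6]
tcp_rot: [-3.139, -0.0, 1.556]
contact_force: [-8.5, -0.9, 8.7]
opening: 0.154
```

Call:
servo_tool([
  [40,[0,0,0],[0,0,0]],
  [40,[0,0,0],[0,0,0]],
  [40,[0,0,0],[0,0,0]],
  [40,[0,0,-30],[0,0,0]],
  [40,[0,0,-50],[0,0,0]],
  [40,[-50,0,-20],[0,0,0]],
  [40,[-30,0,0],[0,0,0]],
  [40,[0,0,0],[0,0,0]],
])

```text
clock: 10.9
eef_pos: [627.4, -149.2, 135.0]
tcp_rot: [3.14, 0.001, 1.553]
contact_force: [0.6, 0.9, -0.3]
opening: 0.469
```

```bash
cat > se.py <<'E'
from h import *
import sys
go([626,-68,130],1.556)
k,f=see('wrist',sys.argv[1]); np.savez(sys.argv[1],f=f,W=k['world_to_cam'],K=k['intrinsics'])
C=[642.1,-67.8,0,-.016]
for n,s in {'face top(29)':([0,-100,29],[0,145,29]),'end':([-80,150,4],[-5,150,4]),'se right top':([0,-100,16],[0,105,16]),
 'se left top':([-32,-100,16],[-32,105,16]),'se left bot':([-32,-100,4],[-32,105,4]),'se end':([-30,110,16],[-2,110,16])}.items():
    s=place(np.array(s,float),C); r=edge_line(k,f,s,5)
    print(n,r,'pred',s.mean(0))
E
python3 se.py w3
```

```text
now [ 627.38 -149.2   135.01] [3.14 0.   1.55] t 10.9 shift tool [81.2 -2.8  5. ] turn deg [ 0.08  0.03 -0.15]
face top(29) (array([640.33, -80.65]), np.float64(1.5526703817928553), np.float64(0.6833333333333333), np.float64(0.24209777882992894)) pred [642.46 -45.3   29.  ]
end None pred [602.01  82.86   4.  ]
se right top (array([641.02, -77.43]), np.float64(1.5536887186729382), np.float64(0.85), np.float64(0.240267940254724)) pred [642.14 -65.3   16.  ]
se left top (array([610.36, -75.85]), np.float64(1.5510348334239679), np.float64(0.6333333333333333), np.float64(0.3059218162997639)) pred [610.14 -64.79  16.  ]
se left bot (array([609.35, -79.12]), np.float64(1.550135647146361), np.float64(0.6666666666666666), np.float64(0.32758271779978015)) pred [610.14 -64.79   4.  ]
se end None pred [627.86  42.44  16.  ]
```

View pics/w3.png

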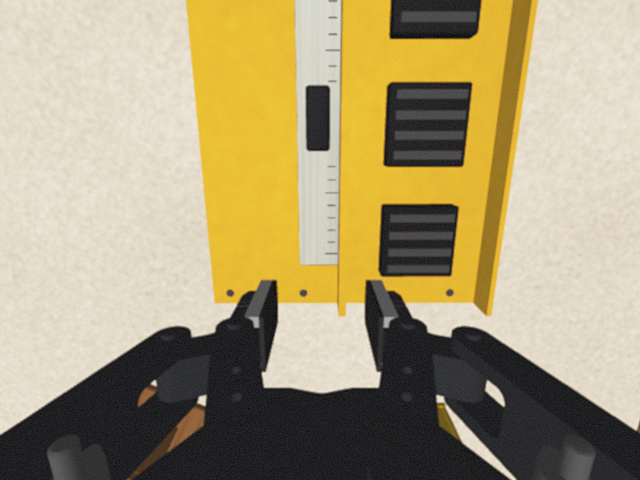

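Call:
servo_tool([
  [60,[54.5,-20.6,-9.3],[0,0,0]],
  [60,[54.5,-20.6,-9.3],[0,0,0]],
  [60,[54.5,-20.6,-9.3],[0,0,0]],
  [60,[54.5,-20.6,-9.3],[0,0,0]],
  [60,[54.5,-20.6,-9.3],[0,0,0]],
  [60,[54.5,-20.6,-9.3],[0,0,0]],
  [60,[54.5,-20.6,-9.3],[0,0,0]],
  [60,[0,0,0],[0,0,9.7]],
])

```text
clock: 11.95
eef_pos: [486.8, 240.9, 200.1]
tcp_rot: [3.141, -0.002, 1.389]
contact_force: [-0.5, -1.0, 0.4]
opening: 0.703
```

Call:
servo_tool([
  [60,[0,0,0],[0,0,9.7]],
  [60,[0,0,0],[0,0,9.7]],
  [60,[0,0,0],[0,0,9.7]],
  [60,[0,0,0],[0,0,9.7]],
  [60,[0,0,0],[0,0,9.7]],
  [60,[0,0,0],[0,0,9.7]],
  [60,[0,0,0],[0,0,9.7]],
  [60,[0,0,0],[0,0,0]],
])

```text
clock: 12.95
eef_pos: [487.9, 237.1, 199.3]
tcp_rot: [-3.141, 0.001, 0.203]
contact_force: [0.5, 0.4, -0.3]
opening: 0.699
```

```bash
cat > mod.py <<'E'
from h import *
import sys
# usage: mod.py pic x y yaw ; fit the module in wrist + top view, print the grasp move
p=[float(a) for a in sys.argv[2:5]]; p=[p[0],p[1],0,p[2]]
s=sense(); print(s['qpos'])
k,f=see('wrist',sys.argv[1]); np.savez(sys.argv[1],f=f,W=k['world_to_cam'],K=k['intrinsics'])
iou,m=pick(k,masks('wrist','module_a',k),'module_a',p); print('iou',iou)
kt,ft=see('top'); it,mt=pick(kt,masks('top','module_a',kt),'module_a',p); print('top iou',it)
V=[]
if iou>.2: V.append((k,m,1)); r=fit(V,'module_a',p); print('wrist',r); p=r[0]
if it>.2: V.append((kt,mt,.3))
q=fit(V,'module_a',p,(0,1,2,3)); print('z free',q)
r=fit(V,'module_a',p); p=r[0]; print('both',r,p[3])
for n,sg in {'xtop+':([32,-20,40],[32,20,40]),'xtop-':([-32,-20,40],[-32,20,40]),'ytop+':([-32,20,40],[32,20,40]),'ytop-':([-32,-20,40],[32,-20,40]),
  'cany+':([-17,11,78],[17,11,78]),'cany-':([-17,-11,78],[17,-11,78]),'canx+':([17,-11,78],[17,11,78])}.items():
    sg=place(np.array(sg,float),p); r=edge_line(k,f,sg,6)
    if r: print(n,r[0]-sg.mean(0)[:2],'ang',r[1],'local off',(place(np.r_[r[0]-p[:2],0][None],[0,0,0,-p[3]])[0][:2]),r[2:])
go([p[0],p[1],46],p[3])
E
python3 mod.py w4 550 238 .26
```

```text
[0.45 0.26 1.84 0.   1.04 1.82]
iou 0.8594349909271536
top iou 0.3034340253862049
wrist (array([548.35, 239.96,   0.  ,   0.21]), np.float64(0.05200247915258058))
z free (array([548.75, 239.78,  -7.01,   0.22]), np.float64(0.5671916362273671))
both (array([548.57, 239.89,   0.  ,   0.21]), np.float64(0.5806233545584458)) 0.21195798140159972
xtop+ [-4.68 -1.05] ang 1.7844879936527316 local off [27.21 -0.05] (np.float64(0.8333333333333334), np.float64(0.08522564186579998))
xtop- [ 3.96 -0.15] ang 1.772868896629201 local off [-28.16  -0.98] (np.float64(0.85), np.float64(0.08937173612523241))
ytop+ [ 0.28 -3.75] ang 0.21784003668440008 local off [-0.51 16.28] (np.float64(0.85), np.float64(0.2687933529411059))
ytop- [-1.08  2.81] ang 0.20506553000888308 local off [ -0.47 -17.03] (np.float64(0.8833333333333333), np.float64(0.2603568512750338))
cany+ [-0.93  4.31] ang 0.2268833394532324 local off [-0.01 15.41] (np.float64(1.0), np.float64(0.16910307925251283))
cany- [ 0.51 -2.64] ang 0.194834914672534 local off [ -0.05 -13.69] (np.float64(1.0), np.float64(0.21788072789373075))
canx+ [-0.8  0.2] ang 1.8223581726701639 local off [16.26  0.37] (np.float64(0.9666666666666667), np.float64(0.22600343233680703))
now [488.43 236.66 199.57] [-3.14  0.    0.2 ] t 13.15 shift tool [ 59.6   9.1 153.6] turn deg [-0.    0.01 -0.43]
```

View pics/w4.png

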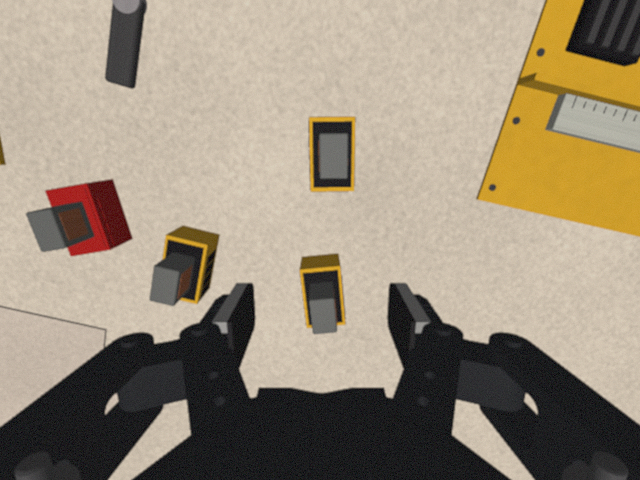

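Call:
servo_tool([
  [60,[59.5,9,0],[0,0,-0.4]],
  [60,[0,0,40],[0,0,0]],
  [60,[0,0,40],[0,0,0]],
  [60,[0,0,40],[0,0,0]],
  [60,[0,0,20],[0,0,0]],
  [60,[0,0,12.5],[0,0,0]],
  [60,[0,0,0],[0,0,0]],
])

```text
clock: 14.02
eef_pos: [548.4, 239.3, 46.7]
tcp_rot: [3.141, 0.001, 0.209]
contact_force: [0.1, 0.3, -0.2]
opening: 0.7
```

Call:
servo_tool([
  [14,[0,0,0],[0,0,0]],
  [14,[0,0,0],[0,0,0]],
  [14,[0,0,0],[0,0,0]],
  [14,[0,0,0],[0,0,0]],
  [14,[0,0,0],[0,0,0]],
  [14,[0,0,0],[0,0,0]],
], force=50)

```text
clock: 14.78
eef_pos: [549.5, 239.8, 48.3]
tcp_rot: [-3.141, -0.002, 0.208]
contact_force: [-0.4, -0.3, 6.3]
opening: 0.249
```

Call:
servo_tool([
  [14,[0,0,-10],[0,0,0]],
  [14,[0,0,-40],[0,0,0]],
  [14,[0,0,-40],[0,0,0]],
  [14,[0,0,0],[0,0,0]],
])

```text
clock: 15.28
eef_pos: [550.8, 240.2, 140.8]
tcp_rot: [-3.14, -0.006, 0.208]
contact_force: [0.5, 0.1, -2.6]
opening: 0.247
```

```bash
python3 -c "
from h import *
s=sense();print(s['opening']*85.4,s['contact_force'])
go([570,5.2,137],-.016)
k,f=see('wrist','w5')
ms=masks('wrist','module_a',k); p=[s['eef_pos'][0],s['eef_pos'][1],91,s['tcp_rot'][2]]
i,m=pick(k,ms,'module_a',p); print(i,[x[0] for x in ms]); print(p,fit([(k,m,1)],'module_a',p))
"
```

```text
21.078128198637774 [ 0.48  0.14 -2.56]
now [550.75 240.25 140.77] [-3.14 -0.01  0.21] t 15.28 shift tool [-29.8 234.    3.3] turn deg [-0.1  -0.33 12.85]
0.8324629906593664 [0.95, 0.69, 0.68, 0.64]
[np.float64(550.7537402737659), np.float64(240.2490946947721), 91, np.float64(0.208355988165575)] (array([549.65, 239.84,  91.  ,   0.22]), np.float64(0.18170304216305314))
```

Call:
servo_tool([
  [14,[-5.9,58.8,0],[0,0,0]],
  [14,[-5.9,58.8,0],[0,0,0]],
  [14,[-5.9,58.8,0],[0,0,0]],
  [14,[-5.9,58.8,0],[0,0,0]],
  [14,[0,0,0],[0,0,6.4]],
  [14,[0,0,0],[0,0,6.4]],
  [14,[0,0,0],[0,0,0]],
  [14,[0,0,0],[0,0,0]],
])

```text
clock: 16.38
eef_pos: [573.7, 4.6, 136.3]
tcp_rot: [3.142, 0.002, -0.012]
contact_force: [-0.2, -0.3, -2.5]
opening: 0.246
```

```bash
python3 -c "
from h import *
go([576.3,5.2,55],-.016)
k,f=see('wrist','w6')
"
```

```text
now [573.68   4.59 136.27] [ 3.14  0.   -0.01] t 16.38 shift tool [ 2.8 -0.6 81.3] turn deg [0.   0.1  0.21]
```

View pics/w6.png

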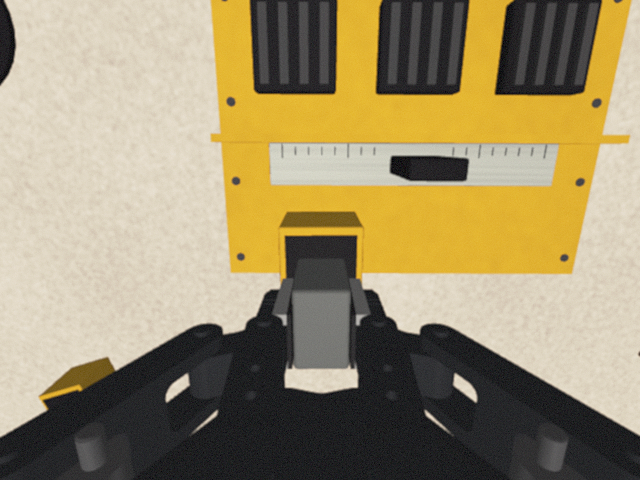

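Call:
servo_tool([
  [14,[1.5,-0.6,25],[0,0,0.2]],
  [14,[0,0,25],[0,0,0]],
  [14,[0,0,20],[0,0,0]],
  [14,[0,0,8],[0,0,0]],
  [14,[0,0,0],[0,0,0]],
  [14,[0,0,0],[0,0,0]],
])

```text
clock: 17.18
eef_pos: [576.5, 5.1, 60.0]
tcp_rot: [-3.142, -0.001, -0.018]
contact_force: [0.8, 0.3, -2.8]
opening: 0.253
```

Call:
servo_tool([
  [14,[0,0,1.5],[0,0,0]],
  [14,[0,0,1],[0,0,0]],
  [14,[0,0,1],[0,0,0]],
  [14,[0,0,0],[0,0,0]],
])

```text
clock: 17.68
eef_pos: [575.8, 5.0, 55.6]
tcp_rot: [3.142, 0.0, -0.019]
contact_force: [0.1, -0.5, -2.2]
opening: 0.252
```

Call:
servo_tool([
  [14,[0,0,1],[0,0,0]],
  [14,[0,0,1],[0,0,0]],
  [14,[0,0,0.7],[0,0,0]],
  [14,[0,0,0],[0,0,0]],
])

```text
clock: 18.18
eef_pos: [575.8, 5.0, 52.9]
tcp_rot: [3.142, 0.0, -0.019]
contact_force: [0.4, -0.6, -2.6]
opening: 0.249
```

Call:
servo_tool([
  [14,[0,0,0.5],[0,0,0]],
  [14,[0,0,0],[0,0,0]],
])

```text
clock: 18.42
eef_pos: [575.8, 5.0, 52.5]
tcp_rot: [3.142, 0.0, -0.019]
contact_force: [0.2, 0.7, -2.5]
opening: 0.253
```

Call:
servo_tool([
  [14,[0,0,0.6],[0,0,0]],
  [14,[0,0,0.5],[0,0,0]],
  [14,[0,0,0],[0,0,0]],
])

```text
clock: 18.8
eef_pos: [575.9, 5.1, 52.2]
tcp_rot: [-3.142, -0.0, -0.019]
contact_force: [-4.2, 0.3, 8.9]
opening: 0.252
```

Call:
servo_tool([
  [14,[1,0,0],[0,0,0]],
  [14,[1,0,0],[0,0,0]],
  [14,[0.7,0,0],[0,0,0]],
  [14,[0,0,0],[0,0,0]],
])

```text
clock: 19.3
eef_pos: [577.9, 5.1, 52.3]
tcp_rot: [-3.142, 0.001, -0.019]
contact_force: [-5.5, 1.4, 12.4]
opening: 0.245
```

Call:
servo_tool([
  [14,[0,0,-0.4],[0,0,0]],
  [14,[0.7,0,0],[0,0,0]],
  [14,[0.7,0,0],[0,0,0]],
  [14,[0,0,0],[0,0,0]],
])

```text
clock: 19.8
eef_pos: [579.7, 5.0, 52.3]
tcp_rot: [3.142, 0.001, -0.019]
contact_force: [-3.4, 0.3, 7.7]
opening: 0.25
```

Call:
servo_tool([
  [14,[0.6,0,0],[0,0,0]],
  [14,[0.6,0,0],[0,0,0]],
  [14,[0,0,0],[0,0,0]],
])

```text
clock: 20.18
eef_pos: [580.5, 5.0, 52.3]
tcp_rot: [-3.142, 0.001, -0.019]
contact_force: [-5.4, 0.4, 10.0]
opening: 0.247
```

Call:
servo_tool([
  [14,[0,0,-0.2],[0,0,0]],
  [14,[0.6,0,0],[0,0,0]],
  [14,[0,0,0],[0,0,0]],
])

```text
clock: 20.55
eef_pos: [580.6, 4.9, 52.3]
tcp_rot: [-3.142, 0.002, -0.019]
contact_force: [-6.2, 0.2, 9.6]
opening: 0.245
```

Call:
servo_tool([
  [14,[0.5,0,0],[0,0,0]],
  [14,[0,0,0],[0,0,0]],
])

```text
clock: 20.8
eef_pos: [580.7, 5.0, 52.4]
tcp_rot: [3.142, 0.003, -0.019]
contact_force: [-8.8, 0.7, 11.5]
opening: 0.246
```

```bash
cat > look.py <<'E'
from h import *
import sys
s=sense(); print(s['eef_pos'],s['wrist_torque'],s['contact_force'])
k,f=see('wrist',sys.argv[1])
u0,v0,u1,v1,z=[int(a) for a in sys.argv[2:7]]
cv2.imwrite('pics/c_%s.png'%sys.argv[1],cv2.resize(f[v0:v1,u0:u1],None,fx=z,fy=z,interpolation=cv2.INTER_CUBIC))
E
python3 look.py w7 200 100 460 360 2
```

```text
[580.68   4.95  52.36] [ 0.06  1.34 -0.04] [-8.83  0.71 11.51]
```

View pics/c_w7.png

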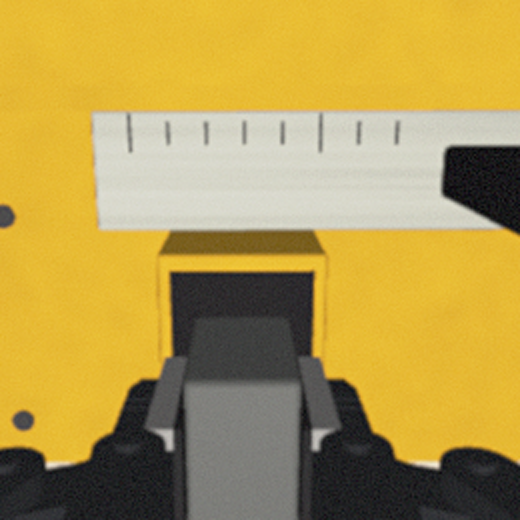

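Call:
servo_tool([
  [45,[0,0,0],[0,0,0]],
  [45,[0,0,0],[0,0,0]],
  [45,[0,0,0],[0,0,0]],
  [45,[0,0,-30],[0,0,0]],
  [45,[0,0,-50],[0,0,0]],
  [45,[-30,0,-50],[0,0,0]],
  [45,[-50,0,0],[0,0,0]],
  [45,[0,0,0],[0,0,0]],
])

```text
clock: 21.85
eef_pos: [499.1, 6.4, 182.2]
tcp_rot: [3.142, 0.002, -0.018]
contact_force: [0.3, 0.0, 0.9]
opening: 0.526
```

```bash
cat > chk.py <<'E'
from h import *
import sys
# chk.py pic : front-end bottom/top edges of placed modules, straightedge edge, in the wrist picture, in chassis coordinates
C=[642.1,-67.8,0,-.016]
s=sense(); k,f=see('wrist',sys.argv[1]); np.savez(sys.argv[1],f=f,W=k['world_to_cam'],K=k['intrinsics'])
inv=lambda w:place(np.array([[w[0]-C[0],w[1]-C[1],0]]),[0,0,0,-C[3]])[0][:2]
ms=masks('wrist','module_a',k)
for y in [float(a) for a in sys.argv[2:]]:
    w=place(np.array([[-64,y,4.]]),C)[0]; p=[*w,C[3]]; i,m=pick(k,ms,'module_a',p)
    if i>.3:
        r=fit([(k,m,1)],'module_a',p); print('slot',y,'iou %.2f'%i,'local',inv(r[0]),'dyaw %.4f'%(r[0][3]-C[3]),'res %.3f'%r[1])
for n,sg in {'se near':([-32,-105,16],[-32,105,16]),'se far':([0,-105,16],[0,105,16]),'face top':([0,-145,29],[0,145,29])}.items():
    r=edge_line(k,f,place(np.array(sg,float),C),5)
    if r: print(n,'local',inv(r[0]),'dang %.4f'%(r[1]-np.pi/2-C[3]),r[2:])
E
python3 chk.py w8 72; python3 -c "
from h import *
go([355,215,200],.32)"
```

```text
slot 72.0 iou 0.95 local [-63.79  71.9 ] dyaw 0.0146 res 0.041
se near local [-32.14   2.42] dang 0.0001 (np.float64(0.9166666666666666), np.float64(0.24018672909693842))
se far local [-0.43  8.38] dang 0.0017 (np.float64(0.7166666666666667), np.float64(0.1565507290543036))
face top local [ -2.39 -15.29] dang 0.0070 (np.float64(0.6833333333333333), np.float64(1.0829625145372146))
now [502.57   6.34 182.31] [ 3.14 -0.   -0.02] t 21.95 shift tool [-151.4 -205.9  -17.9] turn deg [  0.01  -0.07 -19.4 ]
```

Call:
servo_tool([
  [60,[-29,-40.3,-3.6],[0,0,0]],
  [60,[-29,-40.3,-3.6],[0,0,0]],
  [60,[-29,-40.3,-3.6],[0,0,0]],
  [60,[-29,-40.3,-3.6],[0,0,0]],
  [60,[-29,-40.3,-3.6],[0,0,0]],
  [60,[0,0,0],[0,0,-9.7]],
  [60,[0,0,0],[0,0,-9.7]],
  [60,[0,0,0],[0,0,0]],
])

```text
clock: 22.95
eef_pos: [361.9, 211.2, 199.9]
tcp_rot: [-3.142, -0.0, 0.319]
contact_force: [-0.7, -0.4, 0.0]
opening: 0.703
```

```bash
python3 mod.py w9 414 218 .3 | grep -v -e can -e top+ -e top-
python3 - <<'E'
from h import *
k=get_calibration('wrist')
ms=masks('wrist','module_a',k)
for p in ([415,358,0,-.08],[414,218,0,.1]):
    i,m=pick(k,ms,'module_a',p)
    if i>.2: print(i,fit([(k,m,1)],'module_a',p))
E
```

```text
[ 0.52  0.06  2.08 -0.    0.99  1.78]
iou 0.0
top iou 0.5209654113021857
z free (array([ 448.01,  293.71, -569.8 ,    0.4 ]), np.float64(0.2542401960784314))
both (array([421.23, 211.11,   0.  ,   0.32]), np.float64(0.8464338235294119)) 0.31674854252400547
now [361.41 210.54 199.86] [3.14 0.   0.32] t 23.15 shift tool [ 57.   18.1 153.9] turn deg [0.   0.01 0.01]
```

View pics/w9.png

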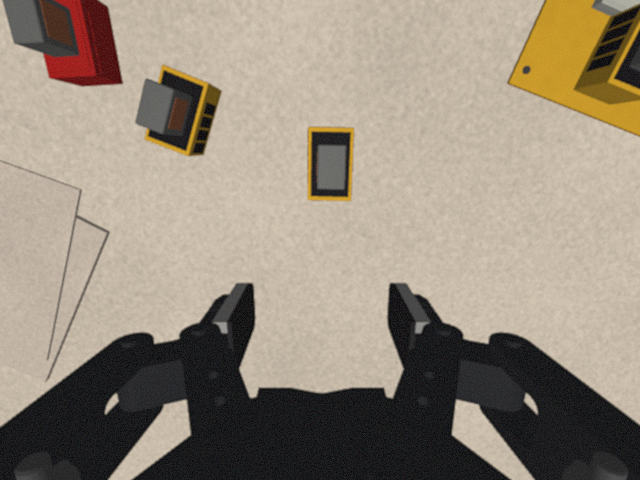

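```bash
sed -i "s/^kt,ft.*/it=0/" mod.py; python3 mod.py w10 416 220 .3 | grep -v -e can -e top+ -e top-
```

```text
[0.52 0.06 2.08 0.   0.99 1.78]
iou 0.8760331105691437
wrist (array([413.3 , 220.39,   0.  ,   0.29]), np.float64(0.05920691972765261))
z free (array([412.88, 219.94,  -8.2 ,   0.3 ]), np.float64(0.03395225154145116))
both (array([413.3 , 220.39,   0.  ,   0.29]), np.float64(0.05920691972765261)) 0.28578209308620206
now [361.2  210.45 199.96] [ 3.14 -0.    0.32] t 23.3 shift tool [ 52.6   6.9 154. ] turn deg [ 0.   -0.    1.87]
```

Call:
servo_tool([
  [60,[52.4,6.9,0],[0,0,1.4]],
  [60,[0,0,40],[0,0,0]],
  [60,[0,0,40],[0,0,0]],
  [60,[0,0,40],[0,0,0]],
  [60,[0,0,20],[0,0,0]],
  [60,[0,0,12.5],[0,0,0]],
  [60,[0,0,0],[0,0,0]],
])

```text
clock: 24.18
eef_pos: [412.7, 220.3, 47.1]
tcp_rot: [3.141, 0.001, 0.295]
contact_force: [0.3, 0.6, 0.6]
opening: 0.705
```

Call:
servo_tool([
  [14,[0,0,0],[0,0,0]],
  [14,[0,0,0],[0,0,0]],
  [14,[0,0,0],[0,0,0]],
  [14,[0,0,0],[0,0,0]],
  [14,[0,0,0],[0,0,0]],
  [14,[0,0,0],[0,0,0]],
], force=50)

```text
clock: 24.92
eef_pos: [413.6, 220.8, 48.4]
tcp_rot: [-3.141, -0.002, 0.295]
contact_force: [-0.2, -1.3, 6.9]
opening: 0.249
```

Call:
servo_tool([
  [14,[0,0,-10],[0,0,0]],
  [14,[0,0,-40],[0,0,0]],
  [14,[0,0,-45],[0,0,0]],
  [14,[0,0,0],[0,0,0]],
])

```text
clock: 25.42
eef_pos: [414.8, 221.5, 145.8]
tcp_rot: [-3.14, -0.006, 0.296]
contact_force: [-0.2, 0.3, -4.0]
opening: 0.251
```

```bash
python3 -c "
from h import *
s=sense();print(s['opening']*85.4,s['contact_force'])
go([574,-66.8,140],-.016)"
```

```text
21.402382273359837 [-0.23  0.29 -3.96]
now [414.82 221.5  145.79] [-3.14 -0.01  0.3 ] t 25.43 shift tool [ 68.2 322.2   5.8] turn deg [-0.12 -0.34 17.85]
```

Call:
servo_tool([
  [14,[11.4,53.7,0],[0,0,0]],
  [14,[11.4,53.7,0],[0,0,0]],
  [14,[11.4,53.7,0],[0,0,0]],
  [14,[11.4,53.7,0],[0,0,0]],
  [14,[11.4,53.7,0],[0,0,0]],
  [14,[11.4,53.7,0],[0,0,0]],
  [14,[0,0,0],[0,0,8.9]],
  [14,[0,0,0],[0,0,8.9]],
])

```text
clock: 26.42
eef_pos: [571.1, -68.6, 140.7]
tcp_rot: [-3.141, 0.003, -0.022]
contact_force: [0.1, -0.0, -3.4]
opening: 0.249
```

Call:
servo_tool([
  [14,[0,0,0],[0,0,0]],
  [14,[0,0,0],[0,0,0]],
])

```text
clock: 26.68
eef_pos: [571.7, -67.6, 141.8]
tcp_rot: [-3.141, 0.001, -0.012]
contact_force: [0.0, -1.1, -3.9]
opening: 0.244
```

```bash
python3 -c "
from h import *
go([574,-66.8,57],-.016)"
```

```text
now [571.65 -67.61 141.79] [-3.14  0.   -0.01] t 26.68 shift tool [ 2.4 -0.8 84.8] turn deg [-0.01  0.07  0.26]
```

Call:
servo_tool([
  [14,[1.5,-0.8,30],[0,0,0.26]],
  [14,[0,0,30],[0,0,0]],
  [14,[0,0,20],[0,0,0]],
  [14,[0,0,6],[0,0,0]],
  [14,[0,0,0],[0,0,0]],
  [14,[0,0,0],[0,0,0]],
])

```text
clock: 27.42
eef_pos: [574.5, -67.1, 57.4]
tcp_rot: [3.141, -0.002, -0.019]
contact_force: [-0.1, -0.2, -4.0]
opening: 0.252
```

Call:
servo_tool([
  [14,[0,0,1],[0,0,0]],
  [14,[0,0,0.7],[0,0,0]],
  [14,[0,0,0],[0,0,0]],
])

```text
clock: 27.8
eef_pos: [573.8, -67.1, 54.9]
tcp_rot: [3.142, -0.0, -0.02]
contact_force: [0.1, 0.3, -3.3]
opening: 0.251
```

Call:
servo_tool([
  [14,[0,0,1.2],[0,0,-0.2]],
  [14,[0,0,1],[0,0,0]],
  [14,[0,0,0.5],[0,0,0]],
  [14,[0,0,0],[0,0,0]],
])

```text
clock: 28.3
eef_pos: [573.7, -67.1, 52.5]
tcp_rot: [3.142, 0.0, -0.016]
contact_force: [-2.0, -0.9, 4.6]
opening: 0.251
```

Call:
servo_tool([
  [14,[0,0,0.3],[0,0,0]],
  [14,[0,0,0],[0,0,0]],
])

```text
clock: 28.55
eef_pos: [573.7, -67.1, 52.4]
tcp_rot: [3.142, 0.0, -0.016]
contact_force: [-5.2, -0.0, 8.6]
opening: 0.248
```

Call:
servo_tool([
  [14,[0,0,-0.5],[0,0,0]],
  [14,[1,0,0],[0,0,0]],
  [14,[1,0,0],[0,0,0]],
  [14,[1,0,0],[0,0,0]],
  [14,[0.5,0,0],[0,0,0]],
  [14,[0,0,0],[0,0,0]],
])

```text
clock: 29.3
eef_pos: [576.6, -67.1, 52.5]
tcp_rot: [3.142, 0.001, -0.016]
contact_force: [-5.4, 0.4, 7.3]
opening: 0.248
```

Call:
servo_tool([
  [14,[0.6,0,0],[0,0,0]],
  [14,[0.5,0,0],[0,0,0]],
  [14,[0,0,0],[0,0,0]],
])

```text
clock: 29.68
eef_pos: [577.8, -67.1, 52.5]
tcp_rot: [-3.142, 0.001, -0.016]
contact_force: [-5.0, 0.6, 7.4]
opening: 0.25
```

Call:
servo_tool([
  [14,[0.5,0,0],[0,0,0]],
  [14,[0,0,0],[0,0,0]],
])

```text
clock: 29.92
eef_pos: [578.2, -67.2, 52.5]
tcp_rot: [-3.142, 0.001, -0.016]
contact_force: [-5.6, -0.1, 7.9]
opening: 0.25
```

Contact not yet evident; raise a touch and continue.

Call:
servo_tool([
  [14,[0.5,0,-0.2],[0,0,0]],
  [14,[0,0,0],[0,0,0]],
])

```text
clock: 30.18
eef_pos: [579.0, -67.1, 52.5]
tcp_rot: [-3.142, 0.001, -0.016]
contact_force: [-4.7, -0.5, 5.1]
opening: 0.252
```

Call:
servo_tool([
  [14,[0.5,0,0],[0,0,0]],
  [14,[0,0,0],[0,0,0]],
])

```text
clock: 30.42
eef_pos: [579.1, -67.1, 52.5]
tcp_rot: [-3.142, 0.001, -0.016]
contact_force: [-6.1, -1.3, 8.0]
opening: 0.251
```

Call:
servo_tool([
  [14,[0.5,0,0],[0,0,0]],
  [14,[0,0,0],[0,0,0]],
])

```text
clock: 30.68
eef_pos: [579.2, -67.1, 52.6]
tcp_rot: [-3.141, 0.002, -0.016]
contact_force: [-7.2, -0.3, 9.2]
opening: 0.249
```

Call:
servo_tool([
  [45,[0,0,0],[0,0,0]],
  [45,[0,0,0],[0,0,0]],
  [45,[0,0,0],[0,0,0]],
  [45,[0,0,-30],[0,0,0]],
  [45,[0,0,-50],[0,0,0]],
  [45,[-30,0,-50],[0,0,0]],
  [45,[-50,0,0],[0,0,0]],
  [45,[0,0,0],[0,0,0]],
])

```text
clock: 31.68
eef_pos: [497.3, -65.7, 182.7]
tcp_rot: [-3.141, 0.001, -0.016]
contact_force: [0.7, 1.0, -0.1]
opening: 0.53
```

```bash
python3 chk.py w11 72 0;python3 -c "
from h import *
go([357,360,200],-.09)"
```

```text
slot 72.0 iou 0.93 local [-63.95  71.04] dyaw 0.0194 res 0.063
slot 0.0 iou 0.94 local [-64.43  -0.63] dyaw -0.0051 res 0.058
se near local [-31.93  -8.09] dang 0.0042 (np.float64(0.9), np.float64(0.2987093486817775))
se far local [-0.57  0.83] dang 0.0005 (np.float64(0.6833333333333333), np.float64(0.36987359334940595))
face top local [-2.14 -2.44] dang 0.0031 (np.float64(0.85), np.float64(1.4571567607910927))
now [500.7  -65.94 182.83] [ 3.14 -0.   -0.02] t 31.77 shift tool [-150.6 -423.5  -17.4] turn deg [ 0.   -0.08  4.22]
```

Call:
servo_tool([
  [60,[-18.8,-52.9,-2.2],[0,0,0]],
  [60,[-18.8,-52.9,-2.2],[0,0,0]],
  [60,[-18.8,-52.9,-2.2],[0,0,0]],
  [60,[-18.8,-52.9,-2.2],[0,0,0]],
  [60,[-18.8,-52.9,-2.2],[0,0,0]],
  [60,[-18.8,-52.9,-2.2],[0,0,0]],
  [60,[-18.8,-52.9,-2.2],[0,0,0]],
  [60,[-18.8,-52.9,-2.2],[0,0,4]],
])

```text
clock: 32.78
eef_pos: [356.9, 362.6, 200.0]
tcp_rot: [-3.141, -0.001, -0.087]
contact_force: [0.9, 0.5, -0.0]
opening: 0.701
```

Call:
servo_tool([
  [60,[0,0,0],[0,0,0]],
])

```text
clock: 32.9
eef_pos: [356.5, 364.0, 200.0]
tcp_rot: [-3.14, -0.001, -0.083]
contact_force: [0.6, -0.1, 0.1]
opening: 0.704
```

```bash
python3 mod.py w12 416 359 -.09 | grep -v -e can -e top+ -e top-
```

```text
[0.79 0.21 1.91 0.   1.02 2.45]
iou 0.8798596967639737
wrist (array([413.42, 358.65,   0.  ,  -0.04]), np.float64(0.10589205679178569))
z free (array([413.8 , 358.76, -15.01,  -0.04]), np.float64(0.039159889133506785))
both (array([413.42, 358.65,   0.  ,  -0.04]), np.float64(0.10589205679178569)) -0.03623454018321574
now [356.92 360.48 199.53] [ 3.14  0.   -0.08] t 33.0 shift tool [ 56.5  -3.  153.5] turn deg [ 0.04  0.02 -2.72]
```

Call:
servo_tool([
  [60,[56.8,-3,0],[0,0,-2.2]],
  [60,[0,0,40],[0,0,0]],
  [60,[0,0,40],[0,0,0]],
  [60,[0,0,40],[0,0,0]],
  [60,[0,0,20],[0,0,0]],
  [60,[0,0,12.5],[0,0,0]],
  [60,[0,0,0],[0,0,0]],
])

```text
clock: 33.88
eef_pos: [413.9, 356.9, 47.0]
tcp_rot: [3.141, 0.001, -0.048]
contact_force: [-0.6, -0.1, -0.4]
opening: 0.703
```

Call:
servo_tool([
  [14,[0,0,0],[0,0,0]],
  [14,[0,0,0],[0,0,0]],
  [14,[0,0,0],[0,0,0]],
  [14,[0,0,0],[0,0,0]],
  [14,[0,0,0],[0,0,0]],
  [14,[0,0,0],[0,0,0]],
], force=50)

```text
clock: 34.62
eef_pos: [414.2, 358.3, 48.5]
tcp_rot: [-3.141, -0.001, -0.047]
contact_force: [0.2, -0.7, 6.8]
opening: 0.248
```

Call:
servo_tool([
  [14,[0,0,-10],[0,0,0]],
  [14,[0,0,-40],[0,0,0]],
  [14,[0,0,-45],[0,0,0]],
  [14,[0,0,0],[0,0,0]],
])

```text
clock: 35.12
eef_pos: [415.3, 359.4, 146.3]
tcp_rot: [-3.137, -0.005, -0.047]
contact_force: [-0.0, 0.1, -2.9]
opening: 0.25
```

```bash
python3 -c "
from h import *
s=sense();print(s['opening']*85.4,s['contact_force'])
go([573,-138.8,140],-.016)"
```

```text
21.314789896562154 [-0.02  0.13 -2.88]
now [415.29 359.39 146.3 ] [-3.14 -0.   -0.05] t 35.12 shift tool [181.1 490.2   4.9] turn deg [-0.25 -0.27 -1.8 ]
```

Call:
servo_tool([
  [14,[20.1,54.5,0],[0,0,0]],
  [14,[20.1,54.5,0],[0,0,0]],
  [14,[20.1,54.5,0],[0,0,0]],
  [14,[20.1,54.5,0],[0,0,0]],
  [14,[20.1,54.5,0],[0,0,0]],
  [14,[20.1,54.5,0],[0,0,0]],
  [14,[20.1,54.5,0],[0,0,0]],
  [14,[20.1,54.5,0],[0,0,0]],
])

```text
clock: 36.12
eef_pos: [553.1, -87.1, 141.7]
tcp_rot: [-3.141, 0.001, -0.048]
contact_force: [0.3, -0.1, -2.0]
opening: 0.244
```

Call:
servo_tool([
  [14,[20.1,54.5,0],[0,0,-1.8]],
  [14,[0,0,0],[0,0,0]],
  [14,[0,0,0],[0,0,0]],
])

```text
clock: 36.5
eef_pos: [569.9, -140.5, 141.5]
tcp_rot: [-3.141, 0.002, -0.017]
contact_force: [0.9, 0.2, -2.2]
opening: 0.251
```

```bash
python3 -c "
from h import *
go([573,-138.8,57],-.016)"; python3 chk.py w13 72 0
```

```text
now [ 569.91 -140.45  141.48] [-3.14  0.   -0.02] t 36.5 shift tool [ 3.3 -1.6 84.5] turn deg [-0.05  0.13 -0.07]
slot 0.0 iou 0.92 local [-64.24  -0.94] dyaw -0.0298 res 0.074
se near local [-31.85   0.92] dang 0.0044 (np.float64(0.6166666666666667), np.float64(0.25164571635947464))
se far local [-0.95 -0.45] dang -0.0017 (np.float64(0.9833333333333333), np.float64(0.05945830439886462))
face top local [-1.04  9.09] dang -0.0028 (np.float64(0.75), np.float64(0.1634961307140916))
```

Call:
servo_tool([
  [14,[2.5,-1.2,30],[0,0,0]],
  [14,[0,0,30],[0,0,0]],
  [14,[0,0,20],[0,0,0]],
  [14,[0,0,6],[0,0,0]],
  [14,[0,0,1],[0,0,0]],
  [14,[0,0,0],[0,0,0]],
  [14,[0,0,0],[0,0,0]],
])

```text
clock: 37.48
eef_pos: [574.1, -139.6, 56.4]
tcp_rot: [3.141, -0.001, -0.016]
contact_force: [0.3, 0.0, -2.4]
opening: 0.246
```

Call:
servo_tool([
  [14,[0,0,1],[0,0,0]],
  [14,[0,0,0.8],[0,0,0]],
  [14,[0,0,0.6],[0,0,0]],
  [14,[0,0,0],[0,0,0]],
])

```text
clock: 37.98
eef_pos: [573.5, -139.6, 53.1]
tcp_rot: [-3.142, 0.0, -0.016]
contact_force: [0.0, 0.5, -2.1]
opening: 0.249
```

Call:
servo_tool([
  [14,[0,0,0.6],[0,0,0]],
  [14,[0,0,0.3],[0,0,0]],
  [14,[0,0,0],[0,0,0]],
])

```text
clock: 38.35
eef_pos: [573.6, -139.6, 52.6]
tcp_rot: [3.142, -0.0, -0.016]
contact_force: [-1.8, 0.9, 3.9]
opening: 0.25
```

Call:
servo_tool([
  [14,[1,0,0],[0,0,0]],
  [14,[1,0,0],[0,0,0]],
  [14,[0.5,0,0],[0,0,0]],
  [14,[0,0,0],[0,0,0]],
])

```text
clock: 38.85
eef_pos: [575.6, -139.6, 52.6]
tcp_rot: [-3.142, 0.001, -0.016]
contact_force: [-3.5, 0.7, 6.0]
opening: 0.253
```

Call:
servo_tool([
  [14,[0.6,0,0],[0,0,0]],
  [14,[0.5,0,0],[0,0,0]],
  [14,[0,0,0],[0,0,0]],
])

```text
clock: 39.22
eef_pos: [576.7, -139.6, 52.6]
tcp_rot: [-3.142, 0.001, -0.016]
contact_force: [-3.3, 0.6, 5.1]
opening: 0.25
```

Call:
servo_tool([
  [14,[0.5,0,0],[0,0,0]],
  [14,[0.4,0,0],[0,0,0]],
  [14,[0,0,0],[0,0,0]],
])

```text
clock: 39.6
eef_pos: [577.5, -139.6, 52.6]
tcp_rot: [-3.141, 0.001, -0.016]
contact_force: [-4.0, 0.0, 6.2]
opening: 0.249
```

Call:
servo_tool([
  [14,[0.5,0,0],[0,0,0]],
  [14,[0,0,0],[0,0,0]],
])

```text
clock: 39.85
eef_pos: [577.8, -139.6, 52.6]
tcp_rot: [-3.141, 0.001, -0.016]
contact_force: [-4.5, 1.2, 7.4]
opening: 0.248
```

Call:
servo_tool([
  [14,[0.5,0,0],[0,0,0]],
  [14,[0,0,0],[0,0,0]],
])

```text
clock: 40.1
eef_pos: [577.8, -139.6, 52.6]
tcp_rot: [-3.141, 0.002, -0.016]
contact_force: [-6.2, 0.4, 9.7]
opening: 0.246
```

Call:
servo_tool([
  [14,[0.4,0,0],[0,0,0]],
  [14,[0,0,0],[0,0,0]],
])

```text
clock: 40.35
eef_pos: [577.9, -139.6, 52.6]
tcp_rot: [-3.141, 0.003, -0.016]
contact_force: [-7.5, 0.4, 10.0]
opening: 0.246
```

Call:
servo_tool([
  [45,[0,0,0],[0,0,0]],
  [45,[0,0,0],[0,0,0]],
  [45,[0,0,0],[0,0,0]],
  [45,[0,0,-30],[0,0,0]],
  [45,[0,0,-50],[0,0,0]],
  [45,[0,-36,-50],[0,0,0]],
  [45,[-25,-36,0],[0,0,0]],
  [45,[0,0,0],[0,0,0]],
])

```text
clock: 41.35
eef_pos: [554.4, -65.4, 182.8]
tcp_rot: [-3.141, 0.0, -0.014]
contact_force: [-0.6, 0.3, 0.4]
opening: 0.528
```

Call:
servo_tool([
  [45,[0,0,0],[0,0,0]],
])

```text
clock: 41.48
eef_pos: [555.9, -67.4, 182.2]
tcp_rot: [3.141, -0.0, -0.015]
contact_force: [-0.2, -0.3, 0.6]
opening: 0.529
```

```bash
python3 chk.py w14 72 0 -72; python3 -c "
from h import *
go([620,-68,130],1.555)"
```

```text
slot 72.0 iou 0.94 local [-64.16  71.22] dyaw -0.0109 res 0.060
slot 0.0 iou 0.94 local [-64.32  -0.67] dyaw -0.0079 res 0.038
slot -72.0 iou 0.92 local [-64.33 -72.43] dyaw 0.0435 res 0.085
se near local [-31.78  -2.86] dang 0.0000 (np.float64(0.55), np.float64(6.95995993302884e-14))
se far local [-1.04  0.82] dang -0.0000 (np.float64(0.9833333333333333), np.float64(6.97608021271416e-14))
face top local [-1.78  0.85] dang -0.0000 (np.float64(0.9166666666666666), np.float64(7.639647352129927e-14))
now [556.02 -67.95 181.93] [ 3.14  0.   -0.02] t 41.58 shift tool [64.  -1.  51.9] turn deg [ 0.01 -0.   89.95]
```

View pics/w14.png

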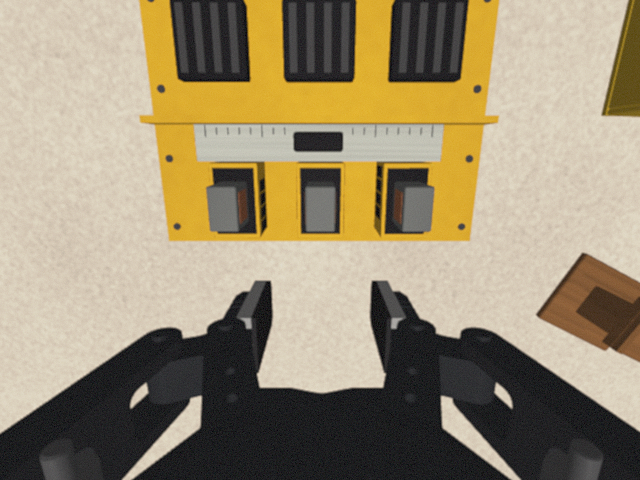

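Call:
servo_tool([
  [60,[35.2,-0.6,0],[0,0,0]],
  [60,[35.2,-0.6,0],[0,0,0]],
  [60,[0,0,40],[0,0,0]],
  [60,[0,0,40],[0,0,0]],
  [60,[0,0,0],[0,0,0]],
  [60,[0,0,0],[0,0,0]],
])

```text
clock: 42.32
eef_pos: [626.9, -67.8, 103.2]
tcp_rot: [3.141, -0.001, -0.017]
contact_force: [-0.1, -0.2, 0.4]
opening: 0.703
```

```bash
python3 -c "
from h import *
go([626.4,-67.8,45],-.016)
k,f=see('wrist','w15')"; tail -1 /dev/null
```

```text
now [626.86 -67.78 103.18] [ 3.14 -0.   -0.02] t 42.33 shift tool [-0.5  0.  58.2] turn deg [ 0.01 -0.05 -0.04]
```

View pics/w15.png

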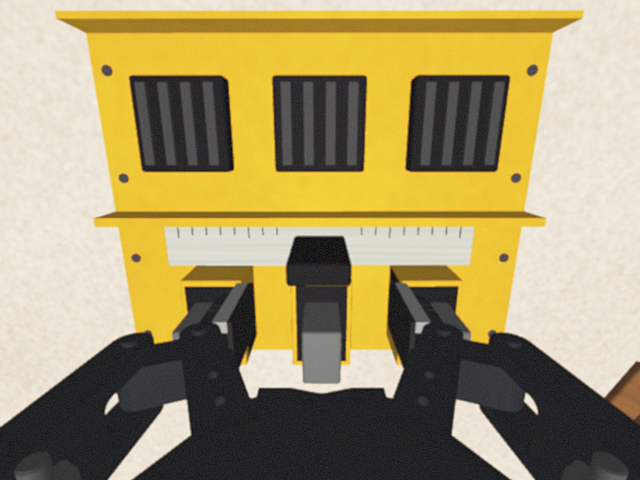

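Call:
servo_tool([
  [60,[-0.4,0,30],[0,0,0]],
  [60,[0,0,20],[0,0,0]],
  [60,[0,0,7],[0,0,0]],
  [60,[0,0,0],[0,0,0]],
  [60,[0,0,0],[0,0,0]],
])

```text
clock: 43.0
eef_pos: [626.3, -67.3, 46.1]
tcp_rot: [3.141, -0.001, -0.016]
contact_force: [0.7, -0.1, -1.5]
opening: 0.703
```

Call:
servo_tool([
  [27,[0,0,0],[0,0,0]],
  [27,[0,0,0],[0,0,0]],
  [27,[0,0,0],[0,0,0]],
  [27,[0,0,0],[0,0,0]],
  [27,[0,0,0],[0,0,0]],
], force=45)

```text
clock: 43.62
eef_pos: [626.1, -67.2, 46.1]
tcp_rot: [3.142, -0.001, -0.016]
contact_force: [-1.2, 0.3, 5.7]
opening: 0.412
```

Call:
servo_tool([
  [27,[0,0,-3],[0,0,0]],
  [27,[0,0,-5],[0,0,0]],
  [27,[0,0,-8],[0,0,0]],
  [27,[0,0,-10],[0,0,0]],
  [27,[0,0,-20],[0,0,0]],
  [27,[0,0,-40],[0,0,0]],
  [27,[0,0,-40],[0,0,0]],
  [27,[0,0,0],[0,0,0]],
])

```text
clock: 44.62
eef_pos: [627.3, -67.4, 175.8]
tcp_rot: [3.141, -0.006, -0.016]
contact_force: [-0.6, -0.5, -2.9]
opening: 0.415
```

```bash
python3 -c "
from h import *
s=sense();print(s['contact_force'],s['opening'])
go([400,-280,190],-.49)
go([400,-280,190],1.08)
C=[642.1,-67.8,0,-.016]
V={c:see(c,'%s2'%c)[0] for c in('top','side')}
for c in V:
  ms=masks(c,'module_a',V[c])
  for y in (72,0,-72):
    w=place(np.array([[-64,y,4.]]),C)[0]; i,m=pick(V[c],ms,'module_a',[*w,C[3]])
    if i>.3:
      r=fit([(V[c],m,1)],'module_a',[*w,C[3]]); print(c,y,round(i,2),r[0]-np.r_[w,C[3]],r[1])
f=cv2.imread('pics/top0.png'); g=cv2.imread('pics/side0.png')
cv2.imwrite('pics/st.png',np.hstack([cv2.resize(f[250:330,430:520],(450,400),interpolation=cv2.INTER_CUBIC),cv2.resize(g[390:480,290:380],(350,400),interpolation=cv2.INTER_CUBIC)]))
"
```

```text
[-0.61 -0.48 -2.89] 0.41477955365365077
now [627.29 -67.41 175.82] [ 3.14 -0.01 -0.02] t 44.62 shift tool [-223.8  216.2  -15.3] turn deg [-0.04 -0.33 27.15]
now [627.29 -67.41 175.82] [ 3.14 -0.01 -0.02] t 44.62 shift tool [-223.8  216.2  -15.3] turn deg [  0.21  -0.28 -62.8 ]
top 72 0.62 [ 2.65  8.22  0.   -0.12] 0.5878362973096215
side 72 0.77 [-0.27  2.56  0.    0.47] 0.2706547025589897
side 0 0.88 [-1.19 -0.46  0.    0.06] 0.1157224092352751
side -72 0.89 [-0.94 -1.21  0.    0.08] 0.1091293974131281
```

View pics/st.png

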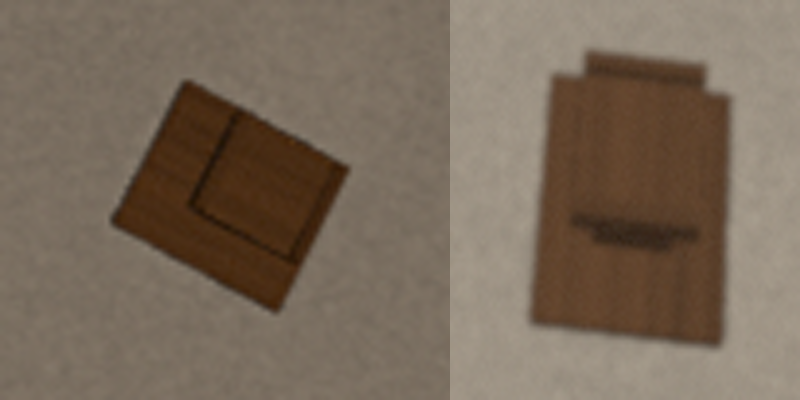

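Call:
servo_tool([
  [27,[-26,47.3,-1.8],[0,0,0]],
  [27,[-26,47.3,-1.8],[0,0,0]],
  [27,[-26,47.3,-1.8],[0,0,0]],
  [27,[-26,47.3,-1.8],[0,0,0]],
  [27,[-26,47.3,-1.8],[0,0,0]],
  [27,[-26,47.3,-1.8],[0,0,0]],
  [27,[-26,47.3,-1.8],[0,0,0]],
  [27,[-26,47.3,-1.8],[0,0,0]],
])

```text
clock: 45.82
eef_pos: [409.8, -442.9, 184.2]
tcp_rot: [-3.139, 0.002, -0.016]
contact_force: [1.3, -0.3, -2.6]
opening: 0.416
```

Call:
servo_tool([
  [27,[0,0,0],[0,0,-10.5]],
  [27,[0,0,0],[0,0,-10.5]],
  [27,[0,0,0],[0,0,-10.5]],
  [27,[0,0,0],[0,0,-10.5]],
  [27,[0,0,0],[0,0,-10.5]],
  [27,[0,0,0],[0,0,-10.3]],
  [27,[0,0,0],[0,0,0]],
  [27,[0,0,0],[0,0,0]],
])

```text
clock: 46.82
eef_pos: [411.2, -441.8, 184.9]
tcp_rot: [-3.14, -0.001, 1.076]
contact_force: [0.4, 0.2, -2.4]
opening: 0.412
```

```bash
cat > st.py <<'E'
from h import *
import sys
k,f=see('wrist',sys.argv[1]); np.savez(sys.argv[1],f=f,W=k['world_to_cam'],K=k['intrinsics'])
p=[460.3,-353.9,0,1.08]
ms=masks('wrist','stand',k); i,m=pick(k,ms,'stand',p); print('iou',i)
if i>.3: print(fit([(k,m,1)],'stand',p)); 
go([p[0],p[1],200],1.08)
vis=f.copy()
for b in M['stand'][0:1]+M['stand'][1:]: 
    cv2.polylines(vis,[cv2.convexHull(proj(k,place(b,p)).astype(np.int32))],1,(255,0,255),1)
cv2.imwrite('pics/v_%s.png'%sys.argv[1],vis)
E
python3 st.py w16
```

```text
iou 0.9303249505575893
(array([ 458.92, -354.56,    0.  ,    1.09]), np.float64(0.06900825670270237))
now [ 411.38 -441.98  185.26] [-3.14 -0.    1.08] t 46.92 shift tool [100.7   1.4 -14.7] turn deg [-0.04 -0.02 -0.15]
```

View pics/v_w16.png

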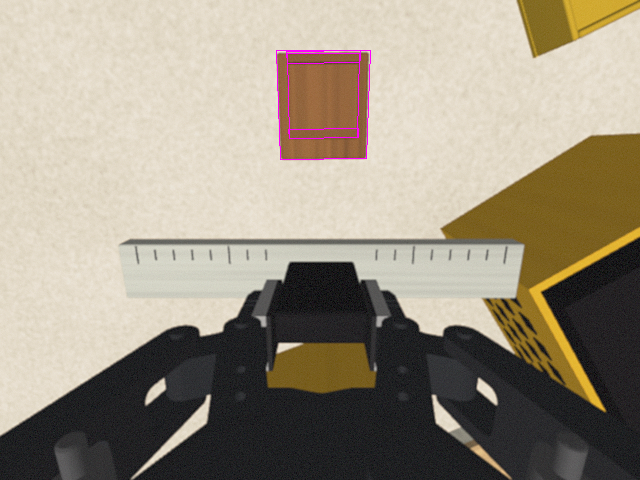

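Call:
servo_tool([
  [27,[50,0.4,0],[0,0,-0.4]],
  [27,[50,0.4,0],[0,0,0]],
  [27,[0,0,30],[0,0,0]],
  [27,[0,0,25],[0,0,0]],
  [27,[0,0,5],[0,0,0]],
  [27,[0,0,0],[0,0,0]],
  [27,[0,0,0],[0,0,0]],
])

```text
clock: 47.8
eef_pos: [459.6, -354.9, 126.7]
tcp_rot: [3.14, 0.0, 1.086]
contact_force: [-0.5, 0.5, -3.4]
opening: 0.411
```

Run:
```python
from h import *
from scipy.spatial.transform import Rotation as Ro
s=sense(); print(s['contact_force']); go([459.6,-354.2,115],1.085)
# straightedge centre across its width as seen, vs the TCP
k,f=see('wrist','w17'); p=[*s['eef_pos'],s['tcp_rot'][2]]; p[2]-=42.1
ms=masks('wrist','straightedge',k); i,m=pick(k,ms,'straightedge',p); print(i)
if i>.3: print(fit([(k,m,1)],'straightedge',p),p)
for n,x in (('far',16),('near',-16)):
    sg=place(np.array([[x,-100,12],[x,-40,12.]]),p); sg2=place(np.array([[x,40,12],[x,100,12.]]),p)
    for q in (sg,sg2):
        r=edge_line(k,f,q,8)
        if r: print(n,place(np.array([[r[0][0]-p[0],r[0][1]-p[1],0]]),[0,0,0,-p[3]])[0][:2],r[1]-np.pi/2,r[2:])
```

```text
[-0.46  0.48 -3.44]
now [ 459.56 -354.85  126.74] [3.14 0.   1.09] t 47.8 shift tool [ 0.6 -0.3 11.7] turn deg [0.09 0.02 0.07]
0.9089822862742594
(array([ 459.23, -353.82,   84.64,    1.09]), np.float64(0.09214678121621225)) [np.float64(459.56189531390737), np.float64(-354.85306490258193), np.float64(84.64286566096513), np.float64(1.0862080288905407)]
far [ 19.07 -69.68] 1.0862357517033763 (np.float64(1.0), np.float64(3.191689872585433e-14))
far [19.2  69.67] 1.0862370058222242 (np.float64(1.0), np.float64(2.9229206208915475e-14))
near [-16.   -67.44] 1.1105277595892606 (np.float64(0.1), np.float64(0.9615022134888102))
near [-15.5   73.92] 1.091324939653525 (np.float64(0.45), np.float64(0.2989607394155672))
```

Call:
servo_tool([
  [27,[0,0,6],[0,0,0]],
  [27,[0,0,4],[0,0,0]],
  [27,[0,0,0],[0,0,0]],
  [27,[0,0,0],[0,0,0]],
])

```text
clock: 48.4
eef_pos: [459.1, -354.2, 115.6]
tcp_rot: [-3.141, 0.0, 1.087]
contact_force: [0.9, 0.8, -3.2]
opening: 0.413
```

Call:
servo_tool([
  [27,[0,0,1],[0,0,0]],
  [27,[0,0,1],[0,0,0]],
  [27,[0,0,0],[0,0,0]],
])

```text
clock: 48.78
eef_pos: [459.1, -354.2, 113.6]
tcp_rot: [-3.141, -0.0, 1.087]
contact_force: [0.5, -0.1, -3.3]
opening: 0.415
```

Below lip tops and still free: between the lips.

Call:
servo_tool([
  [27,[0,0,0.8],[0,0,0]],
  [27,[0,0,0.5],[0,0,0]],
  [27,[0,0,0],[0,0,0]],
])

```text
clock: 49.15
eef_pos: [459.0, -354.2, 112.3]
tcp_rot: [-3.142, 0.0, 1.087]
contact_force: [0.4, 0.1, -3.3]
opening: 0.411
```

Call:
servo_tool([
  [27,[0,0,0.4],[0,0,0]],
  [27,[0,0,0],[0,0,0]],
])

```text
clock: 49.4
eef_pos: [459.1, -354.3, 112.2]
tcp_rot: [3.141, 0.0, 1.087]
contact_force: [-0.5, 0.1, -0.5]
opening: 0.41
```

Contact at the saddle height. Seat it, release, retreat up.

Call:
servo_tool([
  [27,[0,0,0.3],[0,0,0]],
  [60,[0,0,0],[0,0,0]],
  [60,[0,0,0],[0,0,0]],
  [60,[0,0,0],[0,0,0]],
  [60,[0,0,-30],[0,0,0]],
  [60,[0,0,-50],[0,0,0]],
  [60,[-50,0,-20],[0,0,0]],
  [60,[0,0,0],[0,0,0]],
])

```text
clock: 50.4
eef_pos: [435.7, -401.4, 213.9]
tcp_rot: [3.137, 0.002, 1.085]
contact_force: [-1.0, -0.1, -0.7]
opening: 0.698
```

Run:
```python
from h import *
k,f=see('wrist','w18'); p=[459.3,-354.2,70,1.087]
ms=masks('wrist','straightedge',k); i,m=pick(k,ms,'straightedge',p); print(i)
if i>.3: print(fit([(k,m,1)],'straightedge',p),fit([(k,m,1)],'straightedge',p,(0,1,2,3)))
C=[642.1,-67.8,0,-.016]
for c in('top','side'):
  kk,_=see(c,c+'3'); ms=masks(c,'module_a',kk)
  for y in (72,0,-72):
    w=place(np.array([[-64,y,4.]]),C)[0]; i,m=pick(kk,ms,'module_a',[*w,C[3]])
    if i>.3:
      r=fit([(kk,m,1)],'module_a',[*w,C[3]]); print(c,y,round(i,2),r[0]-np.r_[w,C[3]],r[1])
go([545,-68,230],-.016)
```

```text
0.9392483565523972
(array([ 458.59, -353.61,   70.  ,    1.09]), np.float64(0.06315208361248828)) (array([ 457.91, -353.79,   65.1 ,    1.08]), np.float64(0.03935075260172406))
top 72 0.88 [ 0.59 -1.58  0.   -0.02] 0.11211868114385715
top 0 0.85 [ 1.28 -1.84  0.   -0.01] 0.14012338402294786
now [ 435.82 -397.47  210.78] [-3.14 -0.    1.09] t 50.7 shift tool [342.5 -56.4 -18.9] turn deg [-0.1   0.02 63.23]
```

Call:
servo_tool([
  [60,[57,-9.4,-3.2],[0,0,0]],
  [60,[57,-9.4,-3.2],[0,0,0]],
  [60,[57,-9.4,-3.2],[0,0,0]],
  [60,[57,-9.4,-3.2],[0,0,0]],
  [60,[57,-9.4,-3.2],[0,0,0]],
  [60,[57,-9.4,-3.2],[0,0,0]],
  [60,[0,0,0],[0,0,10.5]],
  [60,[0,0,0],[0,0,10.5]],
])

```text
clock: 51.7
eef_pos: [544.9, -67.7, 230.3]
tcp_rot: [-3.141, 0.001, 0.717]
contact_force: [-0.4, 0.4, -0.3]
opening: 0.701
```

Call:
servo_tool([
  [60,[0,0,0],[0,0,10.5]],
  [60,[0,0,0],[0,0,10.5]],
  [60,[0,0,0],[0,0,10.5]],
  [60,[0,0,0],[0,0,10.5]],
  [60,[0,0,0],[0,0,0]],
  [60,[0,0,0],[0,0,0]],
])

```text
clock: 52.45
eef_pos: [544.8, -69.1, 230.6]
tcp_rot: [-3.142, 0.001, -0.008]
contact_force: [0.0, -1.4, 0.4]
opening: 0.705
```

```bash
python3 chk.py w19 72 0 -72
python3 - <<'E'
from h import *
d=np.load('w19.npz'); k=dict(world_to_cam=d['W'],intrinsics=d['K']); C=[642.1,-67.8,0,-.016]
for y in (72,0,-72):
    for n,a,b in (('front top',[-32,y-19,44],[-32,y+19,44]),('back top',[-96,y-19,44],[-96,y+19,44])):
        r=edge_line(k,d['f'],place(np.array([a,b],float),C),4)
        if r: w=place(np.array([[r[0][0]-C[0],r[0][1]-C[1],0]]),[0,0,0,-C[3]])[0][:2]; print(y,n,w,'dang %.4f'%(r[1]-np.pi/2-C[3]),r[2:])
f=d['f']; t=cv2.imread('pics/top3.png')
cv2.imwrite('pics/fin.png',np.vstack([cv2.resize(f[40:340,60:560],(640,384),interpolation=cv2.INTER_CUBIC),cv2.resize(t[130:340,20:560],(556,216))[:, :].copy() if 0 else cv2.copyMakeBorder(cv2.resize(t[130:340,80:560],(480,210)),0,0,80,80,cv2.BORDER_CONSTANT)]))
E
```

```text
slot 72.0 iou 0.92 local [-63.7   70.98] dyaw -0.0027 res 0.072
slot 0.0 iou 0.91 local [-65.05  -0.72] dyaw -0.0104 res 0.095
se near local [-36.99  40.25] dang -0.0000 (np.float64(0.35), np.float64(6.907351459589616e-14))
se far local [  0.38 -12.34] dang -0.0076 (np.float64(0.8), np.float64(0.9315709534312177))
face top local [-0.95  2.39] dang 0.0022 (np.float64(0.9833333333333333), np.float64(1.1064842845695348))
72 front top [-35.24  72.72] dang 0.0605 (np.float64(0.6666666666666666), np.float64(0.31010917669289295))
72 back top [-92.84  71.17] dang 0.0089 (np.float64(0.9333333333333333), np.float64(0.11901166462689117))
0 front top [-34.54  -1.81] dang -0.0139 (np.float64(0.65), np.float64(0.22016216391095572))
0 back top [-92.84  -1.66] dang -0.0314 (np.float64(0.8166666666666667), np.float64(0.1819777396803606))
```

View pics/fin.png

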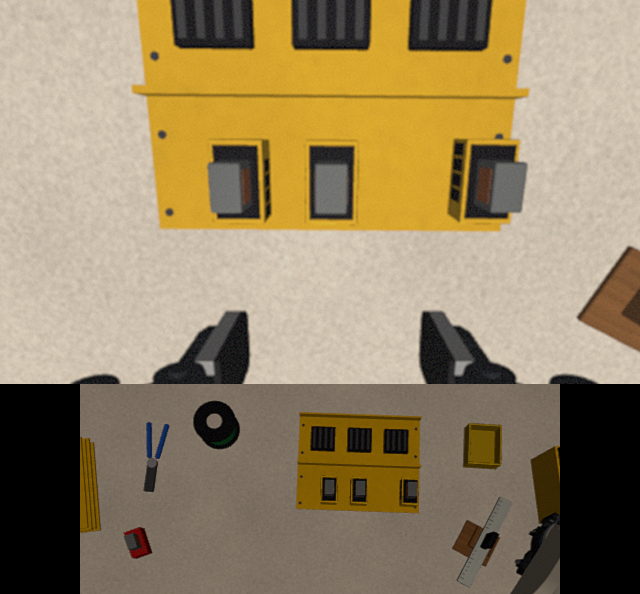

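```bash
cat > kn.py <<'E'
from h import *
import sys
C=[642.1,-67.8,0,-.016]
k,f=see('wrist',sys.argv[1]); np.savez(sys.argv[1],f=f,W=k['world_to_cam'],K=k['intrinsics'])
ms=masks('wrist','module_a',k)
for y in [float(a) for a in sys.argv[2:]]:
    w=place(np.array([[-64,y,4.]]),C)[0]; i,m=pick(k,ms,'module_a',[*w,C[3]]); print(y,'iou',round(i,2))
    if i<.2: continue
    r=fit([(k,m,1)],'module_a',[*w,C[3]]); p=r[0]
    print('world',p,'yaw %.4f'%p[3],'local',place(np.array([[p[0]-C[0],p[1]-C[1],0]]),[0,0,0,-C[3]])[0],'res',r[1])
    go([p[0],p[1],51],p[3]+np.pi/2)
E
python3 kn.py w20 -110 0 72; python3 -c "
from h import *
C=[642.1,-67.8,0,-.016]
k=get_calibration('side');see('side');ms=masks('side','module_a',k)
for y in(-110,0,72):
    w=place(np.array([[-64,y,4.]]),C)[0];i,m=pick(k,ms,'module_a',[*w,C[3]]);print(i)
    if i>.3: r=fit([(k,m,1)],'module_a',[*w,C[3]]);print(r[0]-np.r_[w,C[3]],r)
"
```

```text
-110.0 iou 0.65
world [ 576.95 -187.05    4.      0.  ] yaw 0.0011 local [ -63.23 -120.28    0.  ] res 0.09903012588434583
now [544.96 -69.42 230.85] [-3.14  0.   -0.01] t 52.65 shift tool [ 33.3 117.3 179.8] turn deg [ 0.   0.  89.3]
0.0 iou 0.95
world [577.57 -67.24   4.    -0.02] yaw -0.0172 local [-64.53  -0.47   0.  ] res 0.04469570013364163
now [544.96 -69.42 230.85] [-3.14  0.   -0.01] t 52.65 shift tool [ 32.6  -2.5 179.8] turn deg [ -0.     0.   -89.64]
72.0 iou 0.93
world [578.41   4.27   4.    -0.03] yaw -0.0325 local [-64.84  71.04   0.  ] res 0.07214154313662706
now [544.96 -69.42 230.85] [-3.14  0.   -0.01] t 52.65 shift tool [ 32.6 -74.1 179.8] turn deg [ -0.     0.   -88.77]
0.6554731792411688
[ -0.08 -11.77   0.     0.06] (array([ 576.26, -188.53,    4.  ,    0.04]), np.float64(0.1112753713084531))
0.9269013715145921
[-0.95 -0.71  0.   -0.03] (array([577.16, -67.49,   4.  ,  -0.05]), np.float64(0.07055905152758778))
0.8146979277006686
[-1.4   0.52  0.    0.12] (array([577.86,   5.74,   4.  ,   0.1 ]), np.float64(0.21824420677361855))
```

Call:
servo_tool([
  [60,[16.4,58.9,0],[0,0,0]],
  [60,[16.4,58.9,0],[0,0,0]],
  [60,[0,0,0],[0,0,-10.1]],
  [60,[0,0,0],[0,0,-10.1]],
  [60,[0,0,0],[0,0,-10.1]],
  [60,[0,0,0],[0,0,-10.1]],
  [60,[0,0,0],[0,0,-10.1]],
  [60,[0,0,0],[0,0,-10.1]],
])

```text
clock: 53.75
eef_pos: [576.3, -187.8, 230.9]
tcp_rot: [-3.142, -0.0, 1.051]
contact_force: [0.5, -0.3, 0.3]
opening: 0.702
```

Call:
servo_tool([
  [60,[0,0,40],[0,0,-10.1]],
  [60,[0,0,40],[0,0,-10.1]],
  [60,[0,0,0],[0,0,-10.1]],
  [60,[0,0,0],[0,0,0]],
  [60,[0,0,0],[0,0,0]],
])

```text
clock: 54.38
eef_pos: [576.7, -187.9, 151.5]
tcp_rot: [3.141, 0.0, 1.57]
contact_force: [-0.6, 0.6, 0.3]
opening: 0.701
```

```bash
python3 kn.py w21 -120 0 72
```

```text
-120.0 iou 0.94
world [ 576.69 -187.64    4.     -0.04] yaw -0.0421 local [ -63.49 -120.87    0.  ] res 0.05653809641011216
now [ 576.71 -187.86  151.56] [3.14 0.   1.57] t 54.48 shift tool [  0.3  -0.1 100.6] turn deg [0.07 0.02 2.45]
0.0 iou 0.92
world [576.69 -68.01   4.    -0.02] yaw -0.0230 local [-65.4   -1.26   0.  ] res 0.04859700543021381
now [ 576.71 -187.86  151.56] [3.14 0.   1.57] t 54.48 shift tool [119.9  -0.1 100.5] turn deg [0.07 0.02 1.35]
72.0 iou 0.0
```

Call:
servo_tool([
  [60,[0.2,0,40],[0,0,0.9]],
  [60,[0,0,40],[0,0,0]],
  [60,[0,0,15],[0,0,0]],
  [60,[0,0,4.5],[0,0,0]],
  [60,[0,0,0],[0,0,0]],
  [60,[0,0,0],[0,0,0]],
])

```text
clock: 55.22
eef_pos: [577.2, -187.8, 52.7]
tcp_rot: [3.14, 0.001, 1.558]
contact_force: [0.7, -0.1, -0.5]
opening: 0.705
```

Call:
servo_tool([
  [25,[0,0,0],[0,0,0]],
  [25,[0,0,0],[0,0,0]],
  [25,[0,0,0],[0,0,0]],
  [25,[0,0,0],[0,0,0]],
  [25,[0,0,0],[0,0,0]],
  [25,[0,0,0],[0,0,0]],
], force=50)

```text
clock: 55.98
eef_pos: [576.8, -187.7, 52.2]
tcp_rot: [3.141, 0.0, 1.558]
contact_force: [0.9, 0.9, 6.5]
opening: 0.391
```

Call:
servo_tool([
  [25,[0,0,-3],[0,0,0]],
  [25,[0,0,-7],[0,0,0]],
  [25,[0,0,0],[0,0,0]],
  [25,[0,0,0],[0,0,0]],
])

```text
clock: 56.48
eef_pos: [576.2, -187.5, 61.4]
tcp_rot: [-3.142, -0.0, 1.558]
contact_force: [-0.7, 0.1, -1.9]
opening: 0.389
```

```bash
python3 -c "
from h import *
s=sense();print(s['opening']*85.4)
go([577.3,-139.8,52],1.555)"
```

```text
33.19347363912901
now [ 576.21 -187.46   61.37] [-3.14 -0.    1.56] t 56.48 shift tool [47.7  0.5  9.4] turn deg [-0.   -0.    0.18]
```

Call:
servo_tool([
  [25,[24,0.3,0],[0,0,0.18]],
  [25,[23.7,0.2,0],[0,0,0]],
  [25,[0,0,0],[0,0,0]],
  [25,[0,0,5],[0,0,0]],
  [25,[0,0,2],[0,0,0]],
  [25,[0,0,0],[0,0,0]],
])

```text
clock: 57.22
eef_pos: [577.2, -140.3, 54.0]
tcp_rot: [-3.141, -0.0, 1.554]
contact_force: [-0.2, 0.1, -3.1]
opening: 0.391
```

Call:
servo_tool([
  [25,[0,0,1],[0,0,0]],
  [25,[0,0,0.7],[0,0,0]],
  [25,[0,0,0],[0,0,0]],
])

```text
clock: 57.6
eef_pos: [577.5, -139.9, 52.7]
tcp_rot: [-3.142, 0.0, 1.555]
contact_force: [0.1, 0.9, -1.9]
opening: 0.391
```

Call:
servo_tool([
  [25,[0,-0.1,0.4],[0,0,0]],
  [25,[0,0,0],[0,0,0]],
  [60,[0,0,0],[0,0,0]],
  [60,[0,0,0],[0,0,0]],
  [60,[0,0,0],[0,0,0]],
  [60,[0,0,-40],[0,0,0]],
  [60,[0,0,-60],[0,0,0]],
  [60,[0,0,-60],[0,0,0]],
])

```text
clock: 58.6
eef_pos: [577.1, -139.7, 213.9]
tcp_rot: [-3.141, -0.0, 1.555]
contact_force: [0.4, -0.2, -0.5]
opening: 0.703
```

Call:
servo_tool([
  [60,[-40,0,0],[0,0,0]],
  [60,[0,0,0],[0,0,0]],
  [60,[0,0,0],[0,0,0]],
])

```text
clock: 58.98
eef_pos: [576.3, -179.5, 211.8]
tcp_rot: [-3.141, -0.001, 1.554]
contact_force: [-1.1, 0.0, -0.2]
opening: 0.706
```

```bash
python3 kn.py w22 -72 0 72
cat > al.py <<'E'
from h import *
import sys
# front faces: yellow rim outer edge vs floor is weak; use dark well + can edges relative between modules
d=np.load(sys.argv[1]); k=dict(world_to_cam=d['W'],intrinsics=d['K']); C=[642.1,-67.8,0,-.016]
for y in (72,0,-72):
    for n,a,b in (('well front',[-35.5,y-15,44],[-35.5,y+15,44]),('well back',[-92.5,y-15,44],[-92.5,y+15,44]),('can front',[-47,y-10,82],[-47,y+10,82]),('can back',[-81,y-10,82],[-81,y+10,82])):
        r=edge_line(k,d['f'],place(np.array([a,b],float),C),5)
        if r: w=place(np.array([[r[0][0]-C[0],r[0][1]-C[1],0]]),[0,0,0,-C[3]])[0][:2]; print(y,n,w,'dang %.4f'%(r[1]-np.pi/2-C[3]),'share %.2f rms %.2f'%r[2:])
E
python3 al.py w22.npz
```

```text
-72.0 iou 0.91
world [ 576.35 -139.69    4.     -0.02] yaw -0.0228 local [-64.59 -72.94   0.  ] res 0.07845818014705881
now [ 576.33 -179.09  211.56] [-3.14 -0.    1.56] t 59.08 shift tool [ 39.3  -0.4 160.6] turn deg [-0.08 -0.04  0.42]
0.0 iou 0.93
world [576.76 -67.81   4.    -0.02] yaw -0.0241 local [-65.33  -1.05   0.  ] res 0.046158162060004726
now [ 576.33 -179.09  211.56] [-3.14 -0.    1.56] t 59.08 shift tool [111.2  -1.1 160.6] turn deg [-0.08 -0.03  0.49]
72.0 iou 0.95
world [578.09   5.36   4.    -0.02] yaw -0.0178 local [-65.17  72.12   0.  ] res 0.028975380609367538
now [ 576.33 -179.09  211.56] [-3.14 -0.    1.56] t 59.08 shift tool [184.4  -0.9 160.7] turn deg [-0.08 -0.04  0.13]
72 well front [-37.08  61.1 ] dang -0.0478 share 0.28 rms 0.29
72 well back [-92.77  61.32] dang -0.0241 share 0.30 rms 0.07
0 well front [-37.27   0.16] dang -0.0057 share 0.98 rms 0.29
0 well back [-92.54   0.3 ] dang 0.0047 share 0.97 rms 0.26
0 can front [-48.41  -0.78] dang -0.0301 share 0.92 rms 0.26
0 can back [-81.69  -0.46] dang -0.0314 share 0.95 rms 0.16
-72 well front [-36.66 -72.03] dang -0.0167 share 0.93 rms 0.27
-72 well back [-91.96 -72.5 ] dang -0.0211 share 0.97 rms 0.13
-72 can front [-47.62 -71.99] dang 0.0200 share 1.00 rms 0.10
-72 can back [-81.45 -72.18] dang -0.0142 share 0.98 rms 0.10
```

Run:
```python
from h import *
for c in('top','side'):
    k,_=see(c); p=[459.3,-354.2,70,1.087]; i,m=pick(k,masks(c,'straightedge',k),'straightedge',p); print(c,i)
    if i>.3: print(fit([(k,m,1)],'straightedge',p))
sign_off()
```

```text
top 0.20957060507802872
side 0.9280478624741083
(array([ 458.36, -353.82,   70.  ,    1.09]), np.float64(0.07306795768334229))
the job is handed in; nothing more can be done
```

I completed the job and signed off at about 59 s of robot time. The straightedge is back in its stand, and three relay modules stand on the chassis floor one straightedge width from the wall. Only three were present, and I left the red look-alike alone.

**What I did**
- I laid the straightedge flush along the wall and let go.
- I pressed each of the three modules against it, and all three looked flush before I lifted it out and rested it in the saddle.
- After that, one end module got knocked about 48 mm sideways. I put it back using the measured wall position, not the straightedge as a spacer.

**Last checks**
- **Modules:** They sit about 72 mm apart, centred about 64 to 65 mm from the wall face (nominal 64), and square to within the measuring noise of about 1 to 2°. The put-back module measures about 0.6 mm nearer the wall than the other two; I left it there.
- **Straightedge:** The wrist and side cameras both place it in the saddle at 70 mm height, within about 1 mm of where I set it down. The last top view did not confirm this: its match was only 0.21. I put that down to the arm blocking the view but did not check.
- **Other checks that disagreed:** Detector yaw values for single modules varied by up to 0.04 rad between pictures. One look missed a module altogether and I repeated it.
- **Bystanders:** The last top picture I viewed, taken before the put-back, showed them in place.

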